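# Release a flatbed plotter's transport lock

## Robot

A 6-joint arm with a two-finger parallel gripper is mounted at the origin on the work surface. World frame = base frame: x ahead of the robot, y to its left, z up, the work surface at z = 0. Lengths are in m, angles in degrees, forces in N, time in s.
With the tool pointing down it reaches from about 0.375 to 0.9 m from the base axis. Payload 3.1 kg.
Tool frame: the origin (TCP) lies at the very end of the fingers, on their centre line; the grasp point (between the pads) lies behind it (bot.grip_depth is the z of the grasp point in the tool frame, in m); z points along the fingers, y is the direction in which the jaws open and shut (so a half turn about z gives the same grasp; the last joint's range is limited). The gripper opens to 87 mm and grips with 3 to 60 N. Pads are 19 mm wide; open, the fingers measure 117 mm over their backs; the gripper's body (75 mm by 190 mm) begins 51 mm behind the grasp point.
Start: joints at [-77.321, 30.224, 82.088, -0, 67.689, -10.227], TCP at [0.243, -0.576, 0.223] pointing down, gripper open.
Joint ranges: [-176.69, 176.69], [-43.24, 126.21], [12.49, 139.97], [-82, 262], [0, 151.66], [-163.58, 163.58]. Speed limits (degrees/s): [159.86, 159.86, 180, 180, 180, 180].

## Interface

Orientations are given as a 3x3 rotation matrix whose columns are the frame's x, y, z axes.
In Python, from rig import bot, vision gives the robot as it stands. The module is installed in compiled form; this text tells all that it offers.
- The arm moves only by the shell command python3 -m jog 'ROWS'. ROWS is JSON, a list of rows, each a list of 3 entries, a list of its own where there are three numbers: the shift along the tool's x, y, z in mm, then the turn, a rotation vector about the tool's x, y, z in degrees, then the closure, from 0 (fully open) to 1 (shut). In form: [[[dx, dy, dz], [wx, wy, wz], fingers], ...]. A call has 1 to 12 rows; each row is the pose to reach, as a shift and turn from the pose commanded when the call began, along the tool's axes at that moment; what a row does not reach only later rows make up. A row lasts 1/12 s, in which the tool goes at most 41.7 mm and 7.16 degrees, less where a joint would pass 70% of its speed; a pose out of reach is approached as far as the arm can. A call with a gripper value outside its range is refused whole. The fingers move at their own pace and stop on an object; the grip force is fixed at half the most. Time passes only in rows, so rows that repeat a pose let the fingers close. It gives the time, the measured TCP pose, the force and the opening at its end, in the units of the state.
- bot.read_state(): the state, without advancing time (a new reading comes with each control period).
- vision.capture(name): name is "side" or "top" or "wrist"; returns the picture (480x640x3 uint8, red, green, blue); there is no depth.
- vision.camera_info(name): a dict with "intrinsics" (3x3 intrinsics, pixels), "camera_from_world" (4x4, takes a point from world to camera coordinates); the wrist camera has in their place "mount" (4x4, takes a point from camera to tool coordinates, whose origin is the TCP and whose axes are the flange's). Camera axes: x right, y up, looking along -z (the intrinsics and any distortion apply to the point x, -y, -z); pixel columns grow to the right and rows downward; lengths in m; the calibration is good to about 2 mm. A picture is of the moment at which its call begins: read the wrist's pose just before it. camera_info takes no time and is no camera call.
- bot.hand_in(): hands the job in, once; it reports no verdict.
The state is a dict: "time_s": time; "joint_positions": joint angles; "qvel": joint speeds; "tau": joint torques, N m; "position": TCP position; "tcp_rot": TCP orientation; "force": force on the tool from outside, world axes, zero at the start; "moment": the same for the moment, N m; "opening": opening from 0.0 (shut) to 1.0 (fully open).
Only numpy, scipy, OpenCV 4.12 (cv2) and the standard library are available. Lean on these libraries where they do the work, as an engineer would, in place of code of your own. Each camera call takes 0.05 s, during which the arm holds its last target. There are 200 camera calls.

## Task

Get the newly delivered flatbed plotter ready for use. First clear every loose packing piece off its bed into the open waste carton; then take the T-key from its fork stand, lower it down the deep hole in the plotter's end housing onto the square stem and turn it counter-clockwise (seen from above) as far as it goes, which releases the transport lock, and hang the key back upright on the stand. Finally slide the freed gantry along the bed right up to its stop at the end away from the housing, leaving the other things on the bench where they are.

Things in the scene. Friction and masses are not known exactly. Their poses are not given: they have to be found in the camera images.
- plotter: grey desktop flatbed plotter, fixed to the bench, 300 mm (its x) by 490 mm (its y). Origin under its centre on the bench. Its flat bed is 55 mm above the bench, from y = -233 to +145 mm, with 6 mm high lips along x = -117 and +117 mm and a wall 79 mm above the bench at y = -239 mm. At its +y end (y = 145 to 245 mm) stands the end housing, 135 mm high
- shaft_mouth (a point): centre of the round mouth, 48 mm across, of the deep vertical shaft in the flat top of the end housing, 135 mm above the bench; the shaft is 120 mm deep
- stem_top (a point): top centre of the 18 mm square stem with domed top that stands at the bottom of the shaft, 86 mm below the mouth; the stem is 34 mm tall with its dome (square over its lower 25 mm) and this point's x and y axes are square to its flats and turn with it
- lock_stem (a joint): turn of the square stem, rad: about 0 locked, grows counter-clockwise seen from above to a stop at 1.25; it is free of the gantry above 1.0; stiff turning (about 0.25 N m), stays where left
- gantry (a joint): travel of the gantry, m: 0 in its transport position beside the housing, grows towards the plotter's -y to a stop at 0.24; sliding friction about 3 N, more when moved fast; while locked it will not move more than a few mm
- gantry_beam (a point): centre of the gantry's aluminium beam: the beam lies along the plotter's x, 46 mm wide (y), 45 mm tall, 250 mm long, its top 115 mm and underside 70 mm above the bench, on 24 mm thick cheeks outside the bed. A black tool head 20 mm high stands on it from x = +57 to +113 mm; the beam is bare elsewhere. In the transport position there is 35 mm between beam and housing
- stand: dark steel key stand fixed to the bench, base 120 by 100 mm (origin under its centre), column at its +x side, carrying at the top a level fork of two prongs (each 16 mm wide, 34 mm apart, 8 mm thick, top 155 mm above the bench), open towards the stand's -x, with 5 mm upright lips at the prong tips (x = -50 mm). Nothing stands higher than the prongs except the lips
- stand_rest (a point): point between the prongs, level with their tops, over which the hung key is centred; the slot runs along x here, and its open end (the lips) is 38 mm away towards -x
- key_grip (a point): the T-key, 180 mm tall, 0.3 kg: black hub 20 mm (its x) by 30 mm (its y) by 44 mm tall at the top, with the cross bar 110 mm long along its y, 16 mm thick, flush with the hub's underside. This point is on the axis in the hub, 16 mm below its top, 28 mm above the bar's underside, 164 mm above the key's lower end. Its z points up the key. The key hangs with its bar lying across the two prongs, its 16 mm thick steel shank between them
- key_mouth (a point): centre of the open lower end of the T-key: a square socket 22 mm wide inside, 29 mm outside, 32 mm deep, flats square to the key's x and y
- carton: open cardboard waste carton fixed to the bench, 220 mm (x) by 180 mm (y), 110 mm high, walls and floor 5 mm; two flaps folded outwards along its y sides. Origin under its centre
- chock_0_mid (a point): pine packing chock, solid block 80 mm (its x) by 38 mm (y) by 38 mm (z), lying on the bed; this point is its centre. May be absent
- chock_1_mid (a point): pine packing chock, solid block 80 mm (its x) by 38 mm (y) by 38 mm (z), lying on the bed; this point is its centre. May be absent
- chock_2_mid (a point): pine packing chock, solid block 80 mm (its x) by 38 mm (y) by 38 mm (z), lying on the bed; this point is its centre. May be absent
- channel_0_mid (a point): cardboard packing channel, U section lying open side down 80 mm (its x) by 38 mm (y) by 38 mm (z), lying on the bed; this point is its centre. May be absent
- channel_1_mid (a point): cardboard packing channel, U section lying open side down 80 mm (its x) by 38 mm (y) by 38 mm (z), lying on the bed; this point is its centre. May be absent
- channel_2_mid (a point): cardboard packing channel, U section lying open side down 80 mm (its x) by 38 mm (y) by 38 mm (z), lying on the bed; this point is its centre. May be absent
- mug: white mug 80 mm wide, 90 mm tall, standing on the bench; leave it alone. Origin under its centre
- tape_roll: roll of clear tape 90 mm wide, 40 mm tall, lying flat on the bench; leave it alone. Origin under its centre
Things that resemble listed ones, but are neither listed nor needed, are in the scene too. What is shaped like the part that bears chock_0_mid but black or orange is not meant.

How it is judged:
By the outcome, as a careful person would: the job done as asked, in the order asked, and still so for the second after the job is handed in, with the robot touching nothing.
Of chock_0, chock_1, chock_2, channel_0, channel_1, channel_2 only 4 to 6 are there at a start; the rules pass over those that are not, and their reading is None.
At some moment in a run one of chock_0, chock_1, chock_2, channel_0, channel_1, channel_2 may be knocked a few centimetres aside while the robot is not near it.
It also fails if it takes over 210 s, if anything falls off the work surface, if the arm or the gripper's body presses on something with over 40 N, if the wrist force passes 120 N, or if a joint passes its speed limit or range.

## Working session

There is one attempt and no reset: what is moved stays moved. The work goes in short steps, Python scripts to look and compute and a shell command to move; the robot and the scene stay as the last step left them, time stands still between calls to the robot, and variables do not carry over. Pictures are saved under pics/ and viewed, about 12 in all and at most 16, crops included, and the job is handed in when it is done.

```bash
mkdir -p pics; ls; python3 - <<'E'
from rig import bot, vision
import cv2, numpy as np
s=bot.read_state(); print(s, bot.grip_depth)
for n in("top","side"):
    cv2.imwrite(f"pics/{n}0.png",vision.capture(n)[:,:,::-1])
for n in("top","side","wrist"):
    print(n,vision.camera_info(n))
E
```

```text
pics
{'time_s': 0.0, 'joint_positions': array([-7.73220678e+01,  3.02784677e+01,  8.21556576e+01, -1.87242297e-03,
        6.76894981e+01, -1.02255639e+01]), 'qvel': array([-0.04601434, -0.03968436,  0.01030385, -0.07223145,  0.06945944,
       -0.02903261]), 'tau': array([-1.52568089e-03, -4.40053153e+01, -1.76590097e+01,  6.32384210e-02,
        5.82497742e-02, -1.57181080e-04]), 'position': array([ 0.24311093, -0.57498816,  0.22158103]), 'tcp_rot': array([[ 9.21156908e-01,  3.89191081e-01, -5.03033095e-04],
       [ 3.89191246e-01, -9.21154586e-01,  2.09839264e-03],
       [ 3.53304458e-04, -2.12872496e-03, -9.99997672e-01]]), 'force': array([-0.14196032,  0.76855617,  0.20076289]), 'moment': array([ 0.00685236, -0.01259602,  0.03970153]), 'opening': 0.9944819037453132} -0.0187
top {'intrinsics': array([[434.22315137,   0.        , 315.2724014 ],
       [  0.        , 434.22315137, 241.02922655],
       [  0.        ,   0.        ,   1.        ]]), 'camera_from_world': array([[-0.00394709, -0.99991871, -0.01212427, -0.03163714],
       [ 0.99257533, -0.00539147,  0.12151195, -0.60
[... 401 characters left out ...]
30961908, -0.47557434,  0.82338634, -0.29145943],
       [-0.44089072,  0.69542236,  0.56745319, -1.45131916],
       [ 0.        ,  0.        ,  0.        ,  1.        ]])}
wrist {'intrinsics': array([[401.93232313,   0.        , 319.44895555],
       [  0.        , 401.93232313, 238.55256456],
       [  0.        ,   0.        ,   1.        ]]), 'mount': array([[ 9.01663856e-04,  9.63897610e-01,  2.66271636e-01,
         7.26812278e-02],
       [ 9.99999553e-01, -9.44874201e-04,  3.41701115e-05,
        -7.41005215e-04],
       [ 2.84529688e-04,  2.66271486e-01, -9.63898031e-01,
        -1.62591654e-01],
       [ 0.00000000e+00,  0.00000000e+00,  0.00000000e+00,
         1.00000000e+00]])}
```

View pics/top0.png

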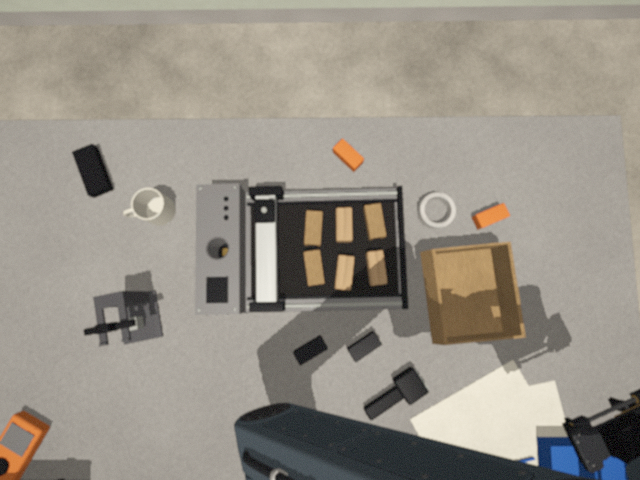

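View pics/side0.png

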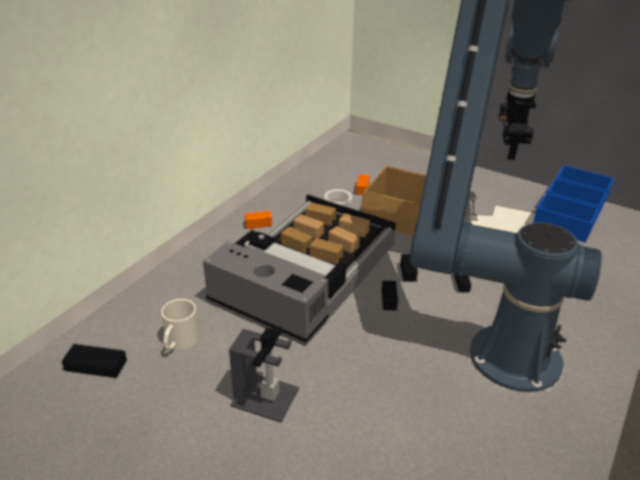

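```bash
cat > h.py <<'E'
from rig import bot, vision
import cv2, numpy as np
def info(n):
    c=vision.camera_info(n); return c["intrinsics"],c
def cfw(n,s=None):
    c=vision.camera_info(n)
    if n!="wrist": return c["camera_from_world"]
    s=s or bot.read_state(); T=np.eye(4); T[:3,:3]=s["tcp_rot"]; T[:3,3]=s["position"]
    return np.linalg.inv(T@c["mount"])
def unproj(n,uv,z,s=None):
    K=vision.camera_info(n)["intrinsics"]; M=cfw(n,s); u,v=uv
    d=np.array([(u-K[0,2])/K[0,0],-(v-K[1,2])/K[1,1],-1.]); R=M[:3,:3].T; o=-R@M[:3,3]; d=R@d
    return o+d*(z-o[2])/d[2]
def proj(n,P,s=None):
    K=vision.camera_info(n)["intrinsics"]; M=cfw(n,s); p=np.atleast_2d(P)@M[:3,:3].T+M[:3,3]
    return np.c_[K[0,0]*p[:,0]/-p[:,2]+K[0,2], K[1,1]*-p[:,1]/-p[:,2]+K[1,2]]
def save(name,im,roi=None,f=1):
    if roi: a,b,c,d=roi; im=im[b:d,a:c]
    cv2.imwrite("pics/"+name,cv2.resize(im[:,:,::-1],None,fx=f,fy=f,interpolation=cv2.INTER_CUBIC))
E
python3 - <<'E'
import cv2
im=cv2.imread("pics/top0.png")
a=cv2.resize(im[170:330,180:420],(795,530),interpolation=cv2.INTER_CUBIC)
cv2.imwrite("pics/c1.png",a)
im2=cv2.imread("pics/top0.png")
a=cv2.resize(im[265:355,75:175],(450,405),interpolation=cv2.INTER_CUBIC)
b=cv2.resize(im[235:350,410:530],None,fx=2.8,fy=2.8,interpolation=cv2.INTER_CUBIC)
import numpy as np
o=np.zeros((410,800,3),np.uint8); o[:405,:450]=a; o[:b.shape[0],455:455+b.shape[1]]=b
cv2.imwrite("pics/c2.png",o)
E
```

```text
(no output)
```

View pics/c1.png

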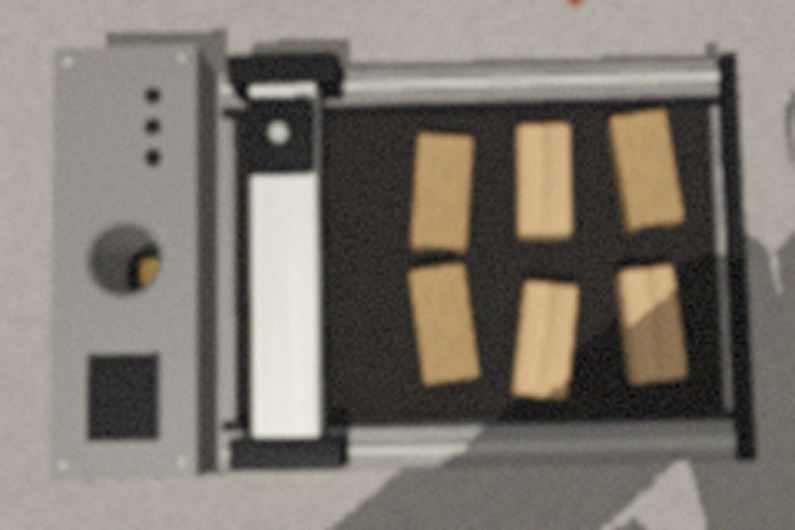

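View pics/c2.png

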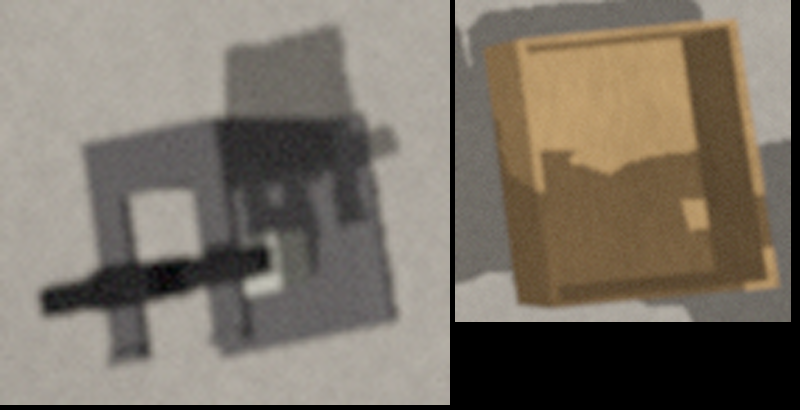

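```bash
python3 - <<'E'
from h import *
np.set_printoptions(precision=4,suppress=True)
A=lambda x,y:(180+x/3.3125,170+y/3.3125)
B=lambda x,y:(75+x/4.5,265+y/4.5)
C=lambda x,y:(410+(x-455)/2.8,235+y/2.8)
for n,p,z in [("hA",A(55,48),.135),("hB",A(196,45),.135),("hC",A(52,474),.135),("hD",A(197,472),.135),("mouth",A(125,260),.135),("wallT",A(728,55),.079),("wallB",A(746,458),.079),
 ("beamTL",A(248,100),.115),("beamBL",A(250,438),.115),("beamTR",A(322,100),.115),("beamBR",A(322,438),.115),
 ("barL",B(40,300),.163),("barR",B(268,258),.163),("lipL",B(130,357),.16),("lipR",B(228,347),.16),("slotTL",B(130,195),.155),("slotTR",B(193,188),.155),("backL",B(83,147),.155),("backR",B(215,120),.155),("baseTR",B(360,118),0.),("baseBR",B(397,318),0),("baseBL",B(225,355),0),
 ("cTL",C(488,45),.11),("cTR",C(737,22),.11),("cBR",C(778,288),.11),("cBL",C(520,302),.11)]:
    print(n,unproj("top",p,z)[:2])
im=vision.capture("top"); h=cv2.cvtColor(im,cv2.COLOR_RGB2HSV)
m=cv2.inRange(h,(8,60,60),(25,255,255)); m[:200]=0;m[292:]=0;m[:,:290]=0;m[:,398:]=0
k,l,st,c=cv2.connectedComponentsWithStats(m)
for i in range(1,k):
    if st[i,4]>50:
        cs,_=cv2.findContours((l==i).astype(np.uint8),cv2.RETR_EXTERNAL,cv2.CHAIN_APPROX_NONE)
        r=cv2.minAreaRect(cs[0]); print(st[i,4],c[i],r, unproj("top",c[i],.09)[:2])
E
```

```text
hA [0.7294 0.2398]
hB [0.7308 0.1407]
hC [0.434  0.2332]
hD [0.435  0.1348]
mouth [0.5795 0.1871]
wallT [ 0.7351 -0.2419]
wallB [ 0.4413 -0.2466]
beamTL [0.6957 0.1067]
beamBL [0.4573 0.1022]
beamTR [0.6953 0.0539]
beamBR [0.4572 0.0523]
barL [0.3962 0.468 ]
barR [0.4158 0.3582]
lipL [0.3688 0.4242]
lipR [0.3734 0.3769]
slotTL [0.4459 0.431 ]
slotTR [0.4492 0.4001]
backL [0.4694 0.4555]
backR [0.4823 0.3909]
baseTR [0.4843 0.3783]
baseBR [0.3721 0.3527]
baseBL [0.352  0.4492]
cTL [ 0.5736 -0.2829]
cTR [ 0.5917 -0.4897]
cBR [ 0.3751 -0.51  ]
cBL [ 0.3645 -0.3017]
736 [374.4484 220.8859] ((374.4053955078125, 220.93243408203125), (36.82537078857422, 20.54987335205078), 80.53767395019531) [ 0.6488 -0.177 ]
696 [343.7945 224.2945] ((343.5, 224.5), (37.0, 19.0), 90.0) [ 0.6409 -0.1036]
700 [312.8657 227.5357] ((312.88275146484375, 227.75885009765625), (19.157470703125, 37.317161560058594), 3.814074993133545) [ 0.6335 -0.0295]
712 [313.4761 267.3862] ((313.4900207519531, 267.4300231933594), (36.91097640991211, 19.516149520874023), 81.8698959350586) [ 0.5381 -0.0306]
693 [376.1183 267.2857] ((375.9231262207031, 267.3846130371094), (36.2181396484375, 19.59748649597168), 82.87498474121094) [ 0.5376 -0.1787]
690 [344.0652 272.0638] ((344.19561767578125, 272.2034912109375), (19.18238067626953, 36.81587219238281), 6.842772960662842) [ 0.5267 -0.1028]
```

```bash
cat >> h.py <<'E'
def yaw(s): return np.degrees(np.arctan2(s["tcp_rot"][1,0],s["tcp_rot"][0,0]))
def go(*T):  # targets x,y,z,yaw -> shift mm, turn deg about tool z
    s=bot.read_state(); R=s["tcp_rot"]
    print("t %.1f pos %s yaw %.1f open %.2f F %s"%(s["time_s"],np.round(s["position"],4),yaw(s),s["opening"],np.round(s["force"],1)))
    for x,y,z,w in T:
        print((x,y,z,w),"->",np.round(R.T@(np.array([x,y,z])-s["position"])*1e3,1),"turn",np.round(yaw(s)-w,1))
def pieces(cam="top"):
    im=vision.capture("top"); m=cv2.inRange(cv2.cvtColor(im,cv2.COLOR_RGB2HSV),(8,60,60),(25,255,255)); m[:192]=0;m[298:]=0;m[:,:245]=0;m[:,398:]=0
    k,l,st,c=cv2.connectedComponentsWithStats(m); out=[]
    for i in range(1,k):
        if st[i,4]>60:
            cs,_=cv2.findContours((l==i).astype(np.uint8),cv2.RETR_EXTERNAL,cv2.CHAIN_APPROX_NONE)
            b=cv2.boxPoints(cv2.minAreaRect(cs[0])); w=np.array([unproj("top",q,.09)[:2] for q in b])
            e=w[1]-w[0]; f=w[2]-w[1]; L=e if np.linalg.norm(e)>np.linalg.norm(f) else f
            if L[0]<0: L=-L
            ctr=w.mean(0); out.append((ctr[0],ctr[1],np.degrees(np.arctan2(L[1],L[0]))))
            print("piece area %d x %.4f y %.4f yaw %.1f size %.3f %.3f"%(st[i,4],*out[-1],np.linalg.norm(e),np.linalg.norm(f)))
    return out
E
python3 -m jog '[[[425,-250,30],[0,0,15.8],0.3],[[425,-250,30],[0,0,15.8],0.3],[[425,-250,30],[0,0,15.8],0.3],[[425,-250,30],[0,0,15.8],0.3],[[425,-250,30],[0,0,15.8],0.3],[[425,-250,30],[0,0,15.8],0.3],[[425,-250,30],[0,0,15.8],0.3],[[425,-250,30],[0,0,15.8],0.3],[[425,-250,30],[0,0,15.8],0.3],[[425,-250,30],[0,0,15.8],0.3],[[425,-250,30],[0,0,15.8],0.3],[[425,-250,30],[0,0,15.8],0.3]]'
python3 - <<'E'
from h import *
go((.5376,-.1787,.19,7.1),(.5376,-.1787,.068,7.1))
s=bot.read_state(); im=vision.capture("wrist"); save("w1.png",im)
print(proj("wrist",[[.5376,-.1787,.093],[.6488,-.177,.093]],s))
go((.5376,-.1787,.19,7.1))
E
```

```text
time_s: 1.15
position: [0.5385, -0.1774, 0.1922]
tcp_rot: [[0.992, 0.125, -0.0], [0.125, -0.992, 0.001], [-0.0, -0.001, -1.0]]
force: [-0.4, -0.3, -0.2]
opening: 0.699
t 1.1 pos [ 0.5385 -0.1774  0.1922] yaw 7.2 open 0.70 F [-0.4 -0.3 -0.2]
(0.5376, -0.1787, 0.19, 7.1) -> [-1.   1.2  2.2] turn 0.1
(0.5376, -0.1787, 0.068, 7.1) -> [ -1.    1.3 124.2] turn 0.1
[[322.36731143 240.1964197 ]
 [343.05578454  63.7891323 ]]
t 1.2 pos [ 0.5416 -0.1723  0.192 ] yaw 7.4 open 0.70 F [ 2.   1.3 -0.1]
(0.5376, -0.1787, 0.19, 7.1) -> [-4.8  5.8  1.9] turn 0.3
```

View pics/w1.png

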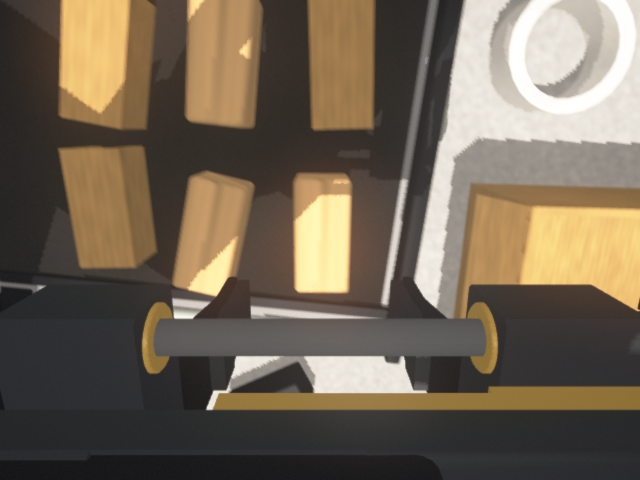

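```bash

python3 -m jog '[[[1,0,40],[0,0,0],0.3],[[2,0,80],[0,0,0],0.3],[[2,0,105],[0,0,0],0.3],[[2,0,122],[0,0,0],0.3],[[2,0,124],[0,0,0],0.3],[[2,0,124],[0,0,0],1],[[2,0,124],[0,0,0],1],[[2,0,124],[0,0,0],1],[[2,0,124],[0,0,0],1],[[2,0,124],[0,0,0],1],[[2,0,124],[0,0,0],1]]'
python3 -m jog '[[[0,0,-20],[0,0,0],1],[[0,0,-60],[0,0,0],1],[[0,0,-100],[0,0,0],1],[[0,0,-122],[0,0,0],1],[[-6,40,-122],[0,0,1],1],[[-12,80,-122],[0,0,2],1],[[-18,120,-122],[0,0,2],1],[[-25,160,-122],[0,0,2],1],[[-32,200,-122],[0,0,2],1],[[-38,235,-122],[0,0,2],1],[[-42,260,-122],[0,0,2],1],[[-42,267,-122],[0,0,2],1]]'
python3 -m jog '[[[0,0,0],[0,0,0],1],[[0,0,0],[0,0,0],1],[[0,0,40],[0,0,0],1],[[0,0,70],[0,0,0],1],[[0,0,75],[0,0,0],1],[[0,0,75],[0,0,0],1],[[0,0,75],[0,0,0],0.3],[[0,0,75],[0,0,0],0.3],[[0,0,75],[0,0,0],0.3],[[0,0,75],[0,0,0],0.3],[[0,0,20],[0,0,0],0.3],[[0,0,0],[0,0,0],0.3]]'
python3 - <<'E'
from h import *
P=pieces()
go(*[(x,y,.19,w) for x,y,w in P])
E
```

```text
time_s: 2.12
position: [0.5403, -0.1803, 0.07]
tcp_rot: [[0.992, 0.124, 0.002], [0.124, -0.992, -0.001], [0.002, 0.002, -1.0]]
force: [-0.7, 0.4, 5.9]
opening: 0.434
time_s: 3.12
position: [0.5297, -0.4551, 0.1905]
tcp_rot: [[0.996, 0.085, 0.001], [0.085, -0.996, -0.003], [0.001, 0.003, -1.0]]
force: [0.4, -0.6, -1.1]
opening: 0.434
time_s: 4.12
position: [0.5301, -0.4491, 0.1905]
tcp_rot: [[0.996, 0.089, -0.002], [0.089, -0.996, 0.003], [-0.002, -0.003, -1.0]]
force: [1.2, -1.5, 1.8]
opening: 0.685
piece area 736 x 0.6493 y -0.1770 yaw 8.0 size 0.049 0.089
piece area 672 x 0.6418 y -0.1030 yaw 1.4 size 0.044 0.089
piece area 705 x 0.6333 y -0.0294 yaw -3.8 size 0.091 0.046
piece area 666 x 0.5392 y -0.0301 yaw 8.4 size 0.045 0.087
piece area 674 x 0.5264 y -0.1030 yaw -5.7 size 0.087 0.044
t 4.2 pos [ 0.5339 -0.4533  0.2004] yaw 5.1 open 0.69 F [ 1.9 -1.8  5.2]
(np.float64(0.6493099398934032), np.float64(-0.17702454094954012), 0.19, np.float64(8.00813985101739)) -> [ 139.5 -265.     8.6] turn -2.9
(np.float64(0.6418403492222741), np.float64(-0.10300434498852357), 0.19, np.float64(1.4344829701069761)) -> [ 138.7 -339.3    7.7] turn 3.7
(np.float64(0.6333084441974625), np.float64(-0.029360248853736334), 0.19, np.float64(-3.806292771441291)) -> [ 136.7 -413.5    6.9] turn 8.9
(np.float64(0.5392307215089275), np.float64(-0.03008372202267981), 0.19, np.float64(8.397912520919755)) -> [  43.  -421.1    6. ] turn -3.3
(np.float64(0.5263980990993867), np.float64(-0.10295518728971553), 0.19, np.float64(-5.734096521702762)) -> [  23.7 -349.7    6.7] turn 10.8
```

```bash
cat >> h.py <<'E'
def plan(c,*T):  # from commanded pose c to targets
    prev=c
    for t in T:
        a=np.radians(prev[3]); d=np.array(t[:3])-prev[:3]
        print(np.round(t,3),"->",np.round([1e3*(np.cos(a)*d[0]+np.sin(a)*d[1]),1e3*(np.sin(a)*d[0]-np.cos(a)*d[1]),-1e3*d[2]]),"turn",round(prev[3]-t[3],1)); prev=t
E
python3 -m jog '[[[20,-36,0],[0,0,-3.5],0.3],[[39,-72,0],[0,0,-3.5],0.3],[[59,-108,0],[0,0,-3.5],0.3],[[79,-145,0],[0,0,-3.5],0.3],[[98,-180,0],[0,0,-3.5],0.3],[[118,-216,0],[0,0,-3.5],0.3],[[134,-246,0],[0,0,-3.5],0.3],[[142,-260,0],[0,0,-3.5],0.3],[[142,-260,0],[0,0,-3.5],0.3],[[142,-260,0],[0,0,-3.5],0.3],[[142,-260,0],[0,0,-3.5],0.3]]'
python3 -m jog '[[[0,0,40],[0,0,0],0.3],[[0,0,80],[0,0,0],0.3],[[0,0,110],[0,0,0],0.3],[[0,0,122],[0,0,0],0.3],[[0,0,122],[0,0,0],0.3],[[0,0,122],[0,0,0],1],[[0,0,122],[0,0,0],1],[[0,0,122],[0,0,0],1],[[0,0,122],[0,0,0],1],[[0,0,122],[0,0,0],1],[[0,0,122],[0,0,0],1]]'
python3 -m jog '[[[0,0,-40],[0,0,0],1],[[0,0,-80],[0,0,0],1],[[0,0,-122],[0,0,0],1],[[-28,27,-122],[0,0,1],1],[[-57,54,-122],[0,0,2],1],[[-86,81,-122],[0,0,3],1],[[-115,108,-122],[0,0,3.5],1],[[-144,136,-122],[0,0,3.5],1],[[-173,164,-122],[0,0,3.5],1],[[-202,192,-122],[0,0,3.5],1],[[-231,220,-122],[0,0,3.5],1],[[-258,246,-122],[0,0,3.5],1]]'
python3 -m jog '[[[0,0,0],[0,0,0],1],[[0,0,0],[0,0,0],1],[[0,0,40],[0,0,0],1],[[0,0,70],[0,0,0],1],[[0,0,75],[0,0,0],1],[[0,0,75],[0,0,0],1],[[0,0,75],[0,0,0],0.3],[[0,0,75],[0,0,0],0.3],[[0,0,75],[0,0,0],0.3],[[0,0,75],[0,0,0],0.3],[[0,0,20],[0,0,0],0.3],[[0,0,0],[0,0,0],0.3]]'
python3 - <<'E'
from h import *
P=pieces(); C=(.430,-.458,.19,5); n=min(P,key=lambda p:abs(p[0]-.5264)+abs(p[1]+.103))
n=(n[0],n[1]); 
plan(C,(*n,.19,-6.3),(.522,-.359,.19,5))
go((*C,))
E
```

```text
time_s: 5.08
position: [0.6489, -0.1798, 0.191]
tcp_rot: [[0.989, 0.149, 0.0], [0.149, -0.989, -0.001], [0.0, 0.001, -1.0]]
force: [-0.8, 0.2, 0.4]
opening: 0.698
time_s: 6.0
position: [0.6503, -0.1788, 0.0706]
tcp_rot: [[0.989, 0.15, 0.003], [0.15, -0.989, -0.002], [0.003, 0.002, -1.0]]
force: [-1.5, 0.2, 5.3]
opening: 0.435
time_s: 7.0
position: [0.4292, -0.4615, 0.1908]
tcp_rot: [[0.996, 0.089, -0.0], [0.089, -0.996, -0.0], [-0.0, 0.0, -1.0]]
force: [0.3, -0.4, 0.1]
opening: 0.434
time_s: 8.0
position: [0.4303, -0.4592, 0.1906]
tcp_rot: [[0.996, 0.089, -0.002], [0.089, -0.996, 0.003], [-0.002, -0.003, -1.0]]
force: [-0.0, -0.3, 0.7]
opening: 0.688
piece area 671 x 0.6419 y -0.1029 yaw -0.8 size 0.046 0.087
piece area 1393 x 0.5866 y -0.0290 yaw 0.5 size 0.052 0.184
piece area 659 x 0.5266 y -0.1030 yaw -7.3 size 0.086 0.044
[ 0.527 -0.103  0.19  -6.3  ] -> [ 127. -345.   -0.] turn 11.3
[ 0.522 -0.359  0.19   5.   ] -> [ 24. 255.  -0.] turn -11.3
t 8.1 pos [ 0.4335 -0.4637  0.1995] yaw 5.1 open 0.69 F [ 0.9 -1.7  3.8]
(0.43, -0.458, 0.19, 5) -> [-3.  -6.1  9.4] turn 0.1
```

```bash

python3 -m jog '[[[14,-38,0],[0,0,6],0.3],[[28,-76,0],[0,0,11.5],0.3],[[42,-114,0],[0,0,11.5],0.3],[[56,-152,0],[0,0,11.5],0.3],[[70,-190,0],[0,0,11.5],0.3],[[84,-228,0],[0,0,11.5],0.3],[[98,-266,0],[0,0,11.5],0.3],[[112,-304,0],[0,0,11.5],0.3],[[122,-332,0],[0,0,11.5],0.3],[[127,-345,0],[0,0,11.5],0.3],[[127,-345,0],[0,0,11.5],0.3],[[127,-345,0],[0,0,11.5],0.3]]'
python3 -m jog '[[[0,0,40],[0,0,0],0.3],[[0,0,80],[0,0,0],0.3],[[0,0,110],[0,0,0],0.3],[[0,0,122],[0,0,0],0.3],[[0,0,122],[0,0,0],0.3],[[0,0,122],[0,0,0],1],[[0,0,122],[0,0,0],1],[[0,0,122],[0,0,0],1],[[0,0,122],[0,0,0],1],[[0,0,122],[0,0,0],1],[[0,0,122],[0,0,0],1]]'
python3 -m jog '[[[0,0,-40],[0,0,0],1],[[0,0,-80],[0,0,0],1],[[0,0,-122],[0,0,0],1],[[4,36,-122],[0,0,-3],1],[[7,73,-122],[0,0,-6],1],[[10,110,-122],[0,0,-9],1],[[14,147,-122],[0,0,-11.5],1],[[18,184,-122],[0,0,-11.5],1],[[22,220,-122],[0,0,-11.5],1],[[24,245,-122],[0,0,-11.5],1],[[24,255,-122],[0,0,-11.5],1],[[24,255,-122],[0,0,-11.5],1]]'
python3 -m jog '[[[0,0,0],[0,0,0],1],[[0,0,0],[0,0,0],1],[[0,0,40],[0,0,0],1],[[0,0,70],[0,0,0],1],[[0,0,75],[0,0,0],1],[[0,0,75],[0,0,0],1],[[0,0,75],[0,0,0],0.3],[[0,0,75],[0,0,0],0.3],[[0,0,75],[0,0,0],0.3],[[0,0,75],[0,0,0],0.3],[[0,0,20],[0,0,0],0.3],[[0,0,0],[0,0,0],0.3]]'
python3 - <<'E'
from h import *
P=pieces(); C=(.522,-.359,.19,5); 
plan(C,(.6419,-.1029,.19,0),(.422,-.368,.19,5))
go((*C,))
E
```

```text
time_s: 9.05
position: [0.5271, -0.1047, 0.1914]
tcp_rot: [[0.994, -0.109, 0.002], [-0.109, -0.994, -0.001], [0.002, 0.001, -1.0]]
force: [-0.1, 0.1, -0.2]
opening: 0.701
time_s: 9.97
position: [0.5275, -0.1056, 0.0699]
tcp_rot: [[0.994, -0.111, 0.003], [-0.111, -0.994, -0.001], [0.003, 0.001, -1.0]]
force: [-0.8, -1.0, 6.7]
opening: 0.432
time_s: 10.97
position: [0.5215, -0.3635, 0.1903]
tcp_rot: [[0.996, 0.086, 0.0], [0.086, -0.996, -0.001], [0.0, 0.001, -1.0]]
force: [0.1, 0.5, -1.4]
opening: 0.434
time_s: 11.97
position: [0.5213, -0.3606, 0.1906]
tcp_rot: [[0.996, 0.089, -0.003], [0.089, -0.996, 0.003], [-0.002, -0.003, -1.0]]
force: [1.1, -0.5, 1.1]
opening: 0.69
piece area 678 x 0.6419 y -0.1041 yaw -0.8 size 0.043 0.087
piece area 680 x 0.6345 y -0.0291 yaw -3.4 size 0.090 0.045
piece area 655 x 0.5385 y -0.0304 yaw 7.4 size 0.044 0.086
[ 0.642 -0.103  0.19   0.   ] -> [ 142. -245.   -0.] turn 5
[ 0.422 -0.368  0.19   5.   ] -> [-220.  265.   -0.] turn -5
t 12.0 pos [ 0.5254 -0.3643  0.1995] yaw 5.1 open 0.69 F [ 1.9 -1.9  4.8]
(0.522, -0.359, 0.19, 5) -> [-3.  -5.7  9.5] turn 0.1
```

```bash

python3 -m jog '[[[20,-35,0],[0,0,5],0.3],[[40,-70,0],[0,0,5],0.3],[[60,-105,0],[0,0,5],0.3],[[80,-140,0],[0,0,5],0.3],[[100,-175,0],[0,0,5],0.3],[[120,-210,0],[0,0,5],0.3],[[136,-236,0],[0,0,5],0.3],[[142,-245,0],[0,0,5],0.3],[[142,-245,0],[0,0,5],0.3],[[142,-245,0],[0,0,5],0.3]]'
python3 -m jog '[[[0,0,40],[0,0,0],0.3],[[0,0,80],[0,0,0],0.3],[[0,0,110],[0,0,0],0.3],[[0,0,122],[0,0,0],0.3],[[0,0,122],[0,0,0],0.3],[[0,0,122],[0,0,0],1],[[0,0,122],[0,0,0],1],[[0,0,122],[0,0,0],1],[[0,0,122],[0,0,0],1],[[0,0,122],[0,0,0],1],[[0,0,122],[0,0,0],1]]'
python3 -m jog '[[[0,0,-40],[0,0,0],1],[[0,0,-80],[0,0,0],1],[[0,0,-122],[0,0,0],1],[[-24,29,-122],[0,0,-2],1],[[-49,59,-122],[0,0,-4],1],[[-74,89,-122],[0,0,-5],1],[[-99,119,-122],[0,0,-5],1],[[-124,149,-122],[0,0,-5],1],[[-149,179,-122],[0,0,-5],1],[[-174,209,-122],[0,0,-5],1],[[-199,239,-122],[0,0,-5],1],[[-220,265,-122],[0,0,-5],1]]'
python3 -m jog '[[[0,0,0],[0,0,0],1],[[0,0,0],[0,0,0],1],[[0,0,40],[0,0,0],1],[[0,0,70],[0,0,0],1],[[0,0,75],[0,0,0],1],[[0,0,75],[0,0,0],1],[[0,0,75],[0,0,0],0.3],[[0,0,75],[0,0,0],0.3],[[0,0,75],[0,0,0],0.3],[[0,0,75],[0,0,0],0.3],[[0,0,20],[0,0,0],0.3],[[0,0,0],[0,0,0],0.3]]'
python3 - <<'E'
from h import *
P=pieces(); C=(.422,-.368,.19,5); 
plan(C,(.5385,-.0302,.19,8),(.526,-.404,.19,5))
im=vision.capture("top"); save("t2.png",im,(180,160,540,360),2.2)
E
```

```text
time_s: 12.85
position: [0.6418, -0.1049, 0.191]
tcp_rot: [[1.0, 0.003, 0.001], [0.003, -1.0, -0.001], [0.001, 0.001, -1.0]]
force: [0.1, -0.7, 0.1]
opening: 0.706
time_s: 13.77
position: [0.6428, -0.1049, 0.0705]
tcp_rot: [[1.0, 0.002, 0.003], [0.002, -1.0, -0.001], [0.003, 0.001, -1.0]]
force: [-0.5, -0.4, 6.6]
opening: 0.431
time_s: 14.77
position: [0.4203, -0.3715, 0.1908]
tcp_rot: [[0.996, 0.089, -0.0], [0.089, -0.996, -0.0], [-0.0, 0.0, -1.0]]
force: [0.8, -0.2, 0.3]
opening: 0.436
time_s: 15.77
position: [0.4216, -0.3692, 0.1906]
tcp_rot: [[0.996, 0.089, -0.002], [0.089, -0.996, 0.003], [-0.002, -0.003, -1.0]]
force: [-0.0, -1.5, 0.3]
opening: 0.69
piece area 695 x 0.6333 y -0.0295 yaw -3.6 size 0.090 0.046
piece area 647 x 0.5388 y -0.0308 yaw 8.5 size 0.043 0.086
[ 0.538 -0.03   0.19   8.   ] -> [ 145. -326.   -0.] turn -3
[ 0.526 -0.404  0.19   5.   ] -> [-64. 368.  -0.] turn 3
```

View pics/t2.png

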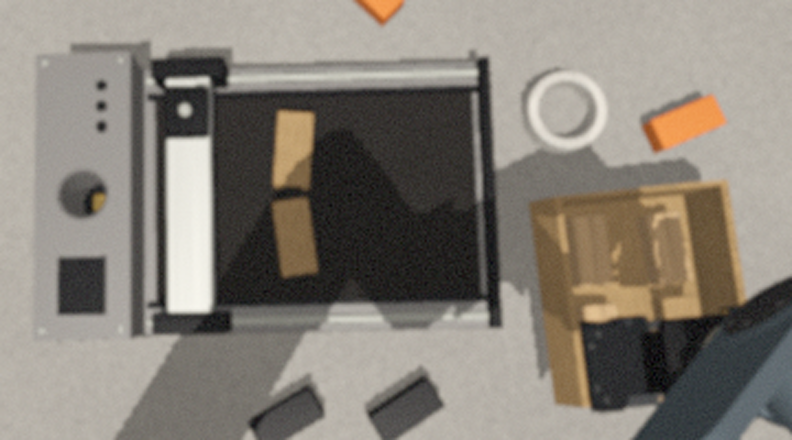

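```bash

python3 -m jog '[[[16,-36,0],[0,0,-3],0.3],[[32,-72,0],[0,0,-3],0.3],[[48,-108,0],[0,0,-3],0.3],[[64,-144,0],[0,0,-3],0.3],[[80,-180,0],[0,0,-3],0.3],[[96,-216,0],[0,0,-3],0.3],[[112,-252,0],[0,0,-3],0.3],[[128,-288,0],[0,0,-3],0.3],[[140,-316,0],[0,0,-3],0.3],[[145,-326,0],[0,0,-3],0.3],[[145,-326,0],[0,0,-3],0.3],[[145,-326,0],[0,0,-3],0.3]]'
python3 -m jog '[[[0,0,40],[0,0,0],0.3],[[0,0,80],[0,0,0],0.3],[[0,0,108],[0,0,0],0.3],[[0,0,119],[0,0,0],0.3],[[0,0,119],[0,0,0],0.3],[[0,0,119],[0,0,0],1],[[0,0,119],[0,0,0],1],[[0,0,119],[0,0,0],1],[[0,0,119],[0,0,0],1],[[0,0,119],[0,0,0],1],[[0,0,119],[0,0,0],1]]'
python3 -m jog '[[[0,0,-40],[0,0,0],1],[[0,0,-80],[0,0,0],1],[[0,0,-119],[0,0,0],1],[[-7,40,-119],[0,0,1],1],[[-14,80,-119],[0,0,2],1],[[-21,120,-119],[0,0,3],1],[[-28,160,-119],[0,0,3],1],[[-35,200,-119],[0,0,3],1],[[-42,240,-119],[0,0,3],1],[[-49,280,-119],[0,0,3],1],[[-56,320,-119],[0,0,3],1],[[-62,355,-119],[0,0,3],1]]'
python3 -m jog '[[[-2,13,0],[0,0,0],1],[[-2,13,0],[0,0,0],1],[[-2,13,0],[0,0,0],1],[[-2,13,30],[0,0,0],1],[[-2,13,50],[0,0,0],1],[[-2,13,50],[0,0,0],1],[[-2,13,50],[0,0,0],0.3],[[-2,13,50],[0,0,0],0.3],[[-2,13,50],[0,0,0],0.3],[[-2,13,50],[0,0,0],0.3],[[-2,13,10],[0,0,0],0.3],[[-2,13,0],[0,0,0],0.3]]'
python3 - <<'E'
from h import *
P=pieces(); C=(.526,-.404,.19,5); 
plan(C,(.6333,-.0295,.19,-3.6),(.426,-.413,.19,5))
E
```

```text
time_s: 16.87
position: [0.5375, -0.0326, 0.1907]
tcp_rot: [[0.99, 0.143, 0.0], [0.143, -0.99, -0.001], [-0.0, 0.001, -1.0]]
force: [-0.4, -0.2, 0.3]
opening: 0.697
time_s: 17.78
position: [0.5385, -0.0326, 0.073]
tcp_rot: [[0.99, 0.141, 0.003], [0.141, -0.99, -0.001], [0.003, 0.001, -1.0]]
force: [-0.7, 0.3, 7.1]
opening: 0.434
time_s: 18.78
position: [0.5258, -0.3951, 0.1908]
tcp_rot: [[0.996, 0.088, 0.0], [0.088, -0.996, -0.001], [0.0, 0.001, -1.0]]
force: [0.3, 0.6, 0.3]
opening: 0.431
time_s: 19.78
position: [0.5274, -0.4074, 0.1955]
tcp_rot: [[0.996, 0.089, 0.005], [0.089, -0.996, -0.006], [0.005, 0.006, -1.0]]
force: [-0.1, 0.6, 1.6]
opening: 0.686
piece area 703 x 0.6333 y -0.0291 yaw -3.8 size 0.091 0.046
[ 0.633 -0.03   0.19  -3.6  ] -> [ 140. -364.   -0.] turn 8.6
[ 0.426 -0.413  0.19   5.   ] -> [-183.  396.   -0.] turn -8.6
```

```bash

python3 -m jog '[[[14,-36,0],[0,0,5],0.3],[[28,-72,0],[0,0,8.6],0.3],[[42,-108,0],[0,0,8.6],0.3],[[56,-145,0],[0,0,8.6],0.3],[[70,-182,0],[0,0,8.6],0.3],[[84,-219,0],[0,0,8.6],0.3],[[98,-256,0],[0,0,8.6],0.3],[[112,-293,0],[0,0,8.6],0.3],[[126,-328,0],[0,0,8.6],0.3],[[136,-354,0],[0,0,8.6],0.3],[[140,-364,0],[0,0,8.6],0.3],[[140,-364,0],[0,0,8.6],0.3]]'
python3 -m jog '[[[0,0,0],[0,0,0],0.3],[[0,0,40],[0,0,0],0.3],[[0,0,80],[0,0,0],0.3],[[0,0,106],[0,0,0],0.3],[[0,0,116],[0,0,0],0.3],[[0,0,116],[0,0,0],0.3],[[0,0,116],[0,0,0],1],[[0,0,116],[0,0,0],1],[[0,0,116],[0,0,0],1],[[0,0,116],[0,0,0],1],[[0,0,116],[0,0,0],1],[[0,0,116],[0,0,0],1]]'
python3 -m jog '[[[0,0,-40],[0,0,0],1],[[0,0,-80],[0,0,0],1],[[0,0,-116],[0,0,0],1],[[-17,36,-116],[0,0,-3],1],[[-34,73,-116],[0,0,-6],1],[[-51,110,-116],[0,0,-8.6],1],[[-68,147,-116],[0,0,-8.6],1],[[-85,184,-116],[0,0,-8.6],1],[[-102,220,-116],[0,0,-8.6],1],[[-119,257,-116],[0,0,-8.6],1],[[-136,294,-116],[0,0,-8.6],1],[[-150,325,-116],[0,0,-8.6],1]]'
python3 -m jog '[[[-20,40,0],[0,0,0],1],[[-36,70,0],[0,0,0],1],[[-44,70,0],[0,0,0],1],[[-44,70,0],[0,0,0],1],[[-44,70,30],[0,0,0],1],[[-44,70,45],[0,0,0],1],[[-44,70,45],[0,0,0],1],[[-44,70,45],[0,0,0],0.3],[[-44,70,45],[0,0,0],0.3],[[-44,70,45],[0,0,0],0.3],[[-44,70,45],[0,0,0],0.3],[[-44,70,0],[0,0,0],0]]'
python3 - <<'E'
from h import *
P=pieces(); go((.6,.187,.3,90))
E
```

```text
time_s: 20.83
position: [0.6329, -0.0279, 0.1907]
tcp_rot: [[0.998, -0.057, 0.001], [-0.057, -0.998, 0.0], [0.001, -0.0, -1.0]]
force: [-0.1, -0.4, 0.5]
opening: 0.703
time_s: 21.83
position: [0.6336, -0.0309, 0.0763]
tcp_rot: [[0.998, -0.061, 0.003], [-0.061, -0.998, -0.001], [0.003, 0.001, -1.0]]
force: [-1.2, -0.6, 6.0]
opening: 0.428
time_s: 22.83
position: [0.4614, -0.3481, 0.1908]
tcp_rot: [[0.996, 0.088, 0.0], [0.088, -0.996, -0.001], [-0.0, 0.001, -1.0]]
force: [-0.2, 0.4, -0.3]
opening: 0.436
time_s: 23.83
position: [0.4224, -0.4151, 0.1807]
tcp_rot: [[0.996, 0.089, -0.01], [0.089, -0.996, 0.014], [-0.008, -0.014, -1.0]]
force: [-0.3, -0.0, -0.7]
opening: 0.697
t 23.9 pos [ 0.4269 -0.4211  0.1931] yaw 5.1 open 0.74 F [ 0.8 -1.2  5.5]
(0.6, 0.187, 0.3, 90) -> [ 227.1 -589.6 -109.1] turn -84.9
```

```bash

python3 -m jog '[[[11,-30,-30],[0,0,-4],0],[[22,-65,-60],[0,0,-8],0],[[33,-100,-90],[0,0,-13],0],[[45,-137,-100],[0,0,-18],0],[[57,-173,-100],[0,0,-23],0],[[69,-209,-100],[0,0,-28],0],[[81,-245,-100],[0,0,-32],0],[[93,-280,-100],[0,0,-36],0],[[105,-315,-100],[0,0,-40],0],[[117,-350,-100],[0,0,-44],0],[[128,-382,-100],[0,0,-48],0],[[136,-407,-100],[0,0,-49],0]]'
python3 -m jog '[[[23,-30,0],[0,0,-4],0],[[46,-60,0],[0,0,-8],0],[[69,-90,0],[0,0,-13],0],[[93,-122,0],[0,0,-18],0],[[117,-154,0],[0,0,-23],0],[[141,-186,0],[0,0,-28],0],[[165,-217,0],[0,0,-32],0],[[188,-248,0],[0,0,-36],0],[[210,-277,0],[0,0,-40],0],[[232,-305,0],[0,0,-44],0],[[252,-330,0],[0,0,-48],0],[[263,-345,0],[0,0,-49],0]]'
python3 -m jog '[[[0,0,0],[0,0,0],0],[[0,0,0],[0,0,0],0],[[0,0,0],[0,0,0],0],[[0,0,0],[0,0,0],0]]'
python3 - <<'E'
from h import *
s=bot.read_state(); im=vision.capture("wrist"); save("w2.png",im)
print(proj("wrist",[[.405,.412,.199],[.376,.40,.16]],s))
go((.405,.412,.29,102)); print(bot.read_state()["joint_positions"])
im=vision.capture("top"); save("t3.png",im,(180,160,540,360),2.2)
E
```

```text
time_s: 24.88
position: [0.5253, 0.0007, 0.2886]
tcp_rot: [[0.583, 0.813, 0.003], [0.813, -0.583, 0.0], [0.002, 0.003, -1.0]]
force: [-0.1, 0.2, 0.4]
opening: 1.002
time_s: 25.88
position: [0.3983, 0.4168, 0.2886]
tcp_rot: [[-0.232, 0.973, 0.002], [0.973, 0.232, 0.003], [0.003, 0.003, -1.0]]
force: [1.3, -0.6, -0.1]
opening: 1.001
time_s: 26.22
position: [0.3997, 0.4122, 0.2876]
tcp_rot: [[-0.225, 0.974, 0.001], [0.974, 0.225, -0.0], [-0.0, 0.001, -1.0]]
force: [0.2, -0.3, 0.2]
opening: 1.001
[[327.43961118 246.71645493]
 [285.03068522 238.40011336]]
t 26.3 pos [0.3999 0.4121 0.2876] yaw 103.0 open 1.00 F [ 0.6 -0.4  0.4]
(0.405, 0.412, 0.29, 102) -> [-1.3  5.  -2.4] turn 1.0
[ 3.47275265e+01  2.22985955e+01  8.49648148e+01 -1.98379952e-02
  7.27180765e+01  2.17330782e+01]
```

View pics/w2.png

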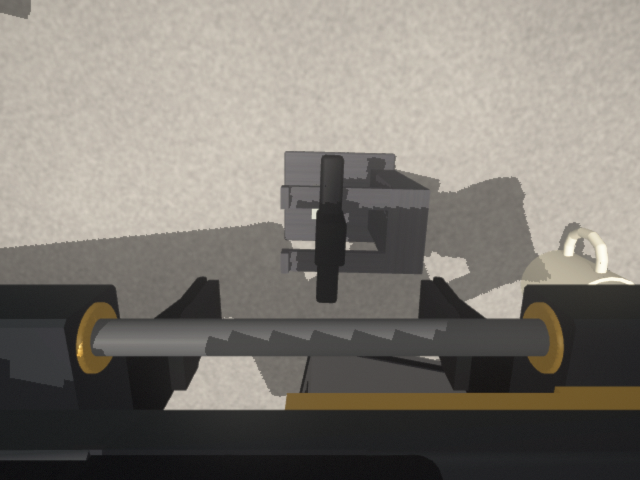

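View pics/t3.png

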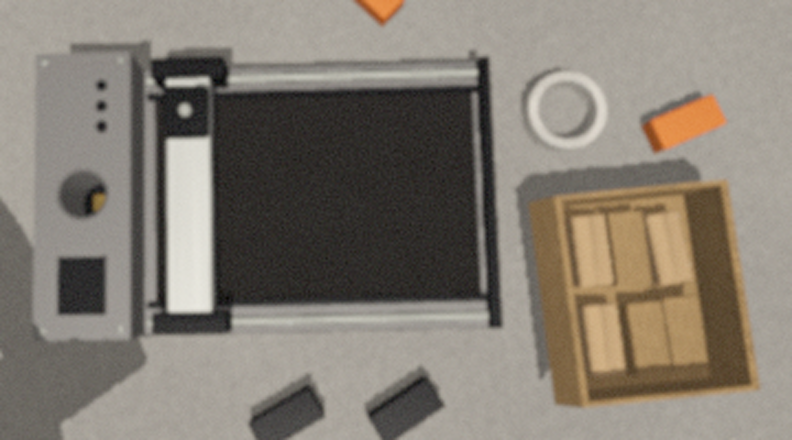

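```bash
python3 - <<'E'
import cv2
im=cv2.imread("pics/w2.png")[140:315,260:450]
im=cv2.convertScaleAbs(im,alpha=2.2,beta=10)
cv2.imwrite("pics/c3.png",cv2.resize(im,None,fx=3.4,fy=3.4,interpolation=cv2.INTER_CUBIC))
E
```

```text
(no output)
```

View pics/c3.png

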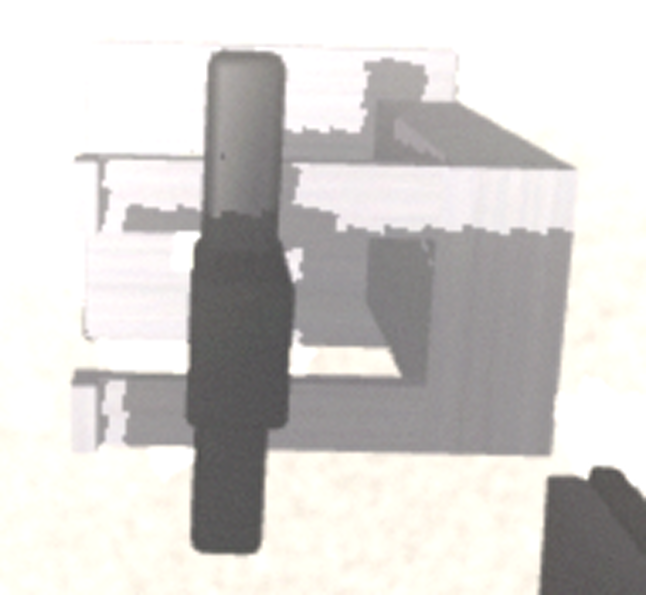

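```bash
python3 - <<'E'
from h import *
np.set_printoptions(precision=4,suppress=True)
s=bot.read_state(); Z=lambda x,y:(260+x/3.4,140+y/3.4)
d={}
for n,p,z in [("hub",(238,351),.199),("barA",(247,52),.171),("barB",(227,552),.171),("slotU1",(110,232),.155),("slotU2",(425,231),.155),("slotL1",(100,378),.155),("slotL2",(400,383),.155),("outU1",(100,165),.155),("outU2",(575,168),.155),("outL1",(100,450),.155),("outL2",(550,455),.155),("lipL",(73,380),.16),("lipU",(78,157),.16)]:
    d[n]=unproj("wrist",Z(*p),z,s)[:2]; print(n,d[n])
b=d["barA"]-d["barB"]; print("bar len",np.hypot(*b),"key yaw",np.degrees(np.arctan2(b[1],b[0]))-90,"mid",(d["barA"]+d["barB"])/2)
for a,c in(("slotU1","slotU2"),("slotL1","slotL2"),("outU1","outU2"),("outL1","outL2")):
    e=d[c]-d[a]; print(a,"stand yaw",np.degrees(np.arctan2(e[1],e[0])))
go((*d["hub"],.29,0))
E
```

```text
hub [0.4062 0.4147]
barA [0.396 0.468]
barB [0.4172 0.3613]
slotU1 [0.3766 0.4227]
slotU2 [0.4438 0.4385]
slotL1 [0.3813 0.3894]
slotL2 [0.4477 0.4035]
outU1 [0.3714 0.4366]
outU2 [0.4718 0.4592]
outL1 [0.3849 0.3724]
outL2 [0.4858 0.3946]
lipL [0.3756 0.3891]
lipU [0.3667 0.438 ]
bar len 0.10877820935817532 key yaw 11.210955884443905 mid [0.4066 0.4147]
slotU1 stand yaw 13.224896517498696
slotL1 stand yaw 12.03760123424115
outU1 stand yaw 12.678290398425593
outL1 stand yaw 12.35947545625668
t 26.3 pos [0.3999 0.4121 0.2875] yaw 103.0 open 1.00 F [-0.5 -0.4 -0.4]
(np.float64(0.406177634104544), np.float64(0.41466989125242193), 0.29, 0) -> [ 1.   6.7 -2.5] turn 103.0
```

```bash

python3 -m jog '[[[1,7,0],[0,0,1.7],0.5],[[1,7,30],[0,0,1.7],0.5],[[1,7,65],[0,0,1.7],0.5],[[1,7,95],[0,0,1.7],0.5],[[1,7,115],[0,0,1.7],0.5],[[1,7,122],[0,0,1.7],0.5],[[1,7,122],[0,0,1.7],0.5],[[1,7,122],[0,0,1.7],0.5]]'
python3 -m jog '[[[0,0,0],[0,0,0],0.8],[[0,0,0],[0,0,0],1],[[0,0,0],[0,0,0],1],[[0,0,0],[0,0,0],1],[[0,0,0],[0,0,0],1],[[0,0,0],[0,0,0],1]]'
python3 - <<'E'
from h import *
go((.4064,.4147,.165,101.3))
E
```

```text
time_s: 26.98
position: [0.4068, 0.4158, 0.1659]
tcp_rot: [[-0.197, 0.98, 0.001], [0.98, 0.197, 0.001], [0.0, 0.001, -1.0]]
force: [-0.0, 0.2, 0.3]
opening: 0.525
time_s: 27.48
position: [0.4061, 0.4161, 0.166]
tcp_rot: [[-0.198, 0.98, 0.001], [0.98, 0.198, 0.001], [0.001, 0.001, -1.0]]
force: [-0.2, -0.4, 4.6]
opening: 0.227
t 27.5 pos [0.4061 0.4161 0.166 ] yaw 101.4 open 0.23 F [-0.2 -0.4  4.6]
(0.4064, 0.4147, 0.165, 101.3) -> [-1.4  0.   1. ] turn 0.1
```

```bash

python3 -m jog '[[[0,0,-3],[0,0,0],1],[[0,0,-8],[0,0,0],1],[[0,0,-12],[0,0,0],1],[[0,0,-12],[0,0,0],1],[[0,-8,-12],[0,0,0],1],[[0,-25,-12],[0,0,0],1],[[-1,-42,-12],[0,0,0],1],[[-1,-58,-12],[0,0,0],1],[[-1,-70,-12],[0,0,0],1],[[-1,-70,-12],[0,0,0],1],[[-1,-70,-12],[0,0,0],1]]'
python3 - <<'E'
from h import *
go((.4064,.4147,.165,101.3),(.4061-.0687,.4161-.0140,.325,91))
im=vision.capture("side"); save("s2.png",im,(180,280,340,430),3.5)
E
```

```text
time_s: 28.4
position: [0.3371, 0.401, 0.1773]
tcp_rot: [[-0.199, 0.98, 0.001], [0.98, 0.199, 0.0], [0.0, 0.001, -1.0]]
force: [0.0, 0.2, -2.6]
opening: 0.226
t 28.4 pos [0.3371 0.401  0.1773] yaw 101.5 open 0.23 F [ 0.   0.2 -2.6]
(0.4064, 0.4147, 0.165, 101.3) -> [-0.4 70.6 12.3] turn 0.2
(0.33740000000000003, 0.4021, 0.325, 91) -> [   1.     0.6 -147.7] turn 10.5
```

View pics/s2.png

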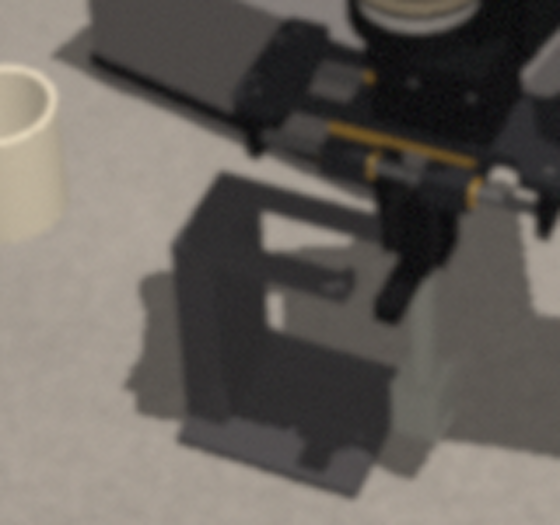

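```bash

python3 -m jog '[[[0,0,-20],[0,0,0],1],[[0,0,-55],[0,0,0],1],[[0,0,-95],[0,0,0],1],[[0,0,-130],[0,0,0],1],[[0,0,-148],[0,0,0],1],[[-15,8,-148],[0,0,0],1],[[-45,25,-148],[0,0,1],1],[[-78,43,-148],[0,0,2],1],[[-111,62,-148],[0,0,4],1],[[-144,80,-148],[0,0,6],1],[[-178,98,-148],[0,0,8],1],[[-212,117,-148],[0,0,10.3],1]]'
python3 - <<'E'
from h import *
plan((.337+.0,.401,.325,101.4),(.58,.115,.305,91))
go((.58,.115,.305,91))
E
```

```text
time_s: 29.45
position: [0.4961, 0.2145, 0.3255]
tcp_rot: [[-0.017, 1.0, 0.001], [1.0, 0.017, 0.0], [0.0, 0.001, -1.0]]
force: [0.2, -0.4, -3.3]
opening: 0.228
[ 0.58   0.115  0.305 91.   ] -> [-328.  182.   20.] turn 10.4
t 29.4 pos [0.4961 0.2145 0.3255] yaw 91.0 open 0.23 F [ 0.2 -0.4 -3.3]
(0.58, 0.115, 0.305, 91) -> [-100.9   82.2   20.6] turn -0.0
```

```bash

python3 -m jog '[[[-24,20,0],[0,0,0],1],[[-54,44,8],[0,0,0],1],[[-84,70,18],[0,0,0],1],[[-102,85,20],[0,0,0],1],[[-102,85,20],[0,0,0],1],[[-102,85,20],[0,0,0],1],[[-102,85,20],[0,0,0],1]]'
python3 - <<'E'
from h import *
s=bot.read_state(); im=vision.capture("wrist")
p=proj("wrist",[[.5795,.187,.135],[.5795,.187,.049]],s); print(p)
u,v=p[0].astype(int); x0,y0=u-55,max(v-50,0); print(x0,y0)
c=cv2.convertScaleAbs(im,alpha=1.5,beta=15); cv2.imwrite("pics/w3full.png",im[:,:,::-1])
save("w3.png",c,(x0,y0,x0+110,y0+100),6)
go((.5795,.187,.305,91))
E
```

```text
time_s: 30.03
position: [0.5811, 0.1159, 0.305]
tcp_rot: [[-0.018, 1.0, -0.001], [1.0, 0.018, 0.001], [0.001, -0.001, -1.0]]
force: [-0.6, 1.1, -3.8]
opening: 0.229
[[319.72596781 130.8008773 ]
 [319.72633211 130.20200618]]
264 80
t 30.1 pos [0.5807 0.1165 0.3052] yaw 91.1 open 0.23 F [-0.4  0.5 -4. ]
(0.5795, 0.187, 0.305, 91) -> [70.5  0.2  0.2] turn 0.1
```

View pics/w3.png

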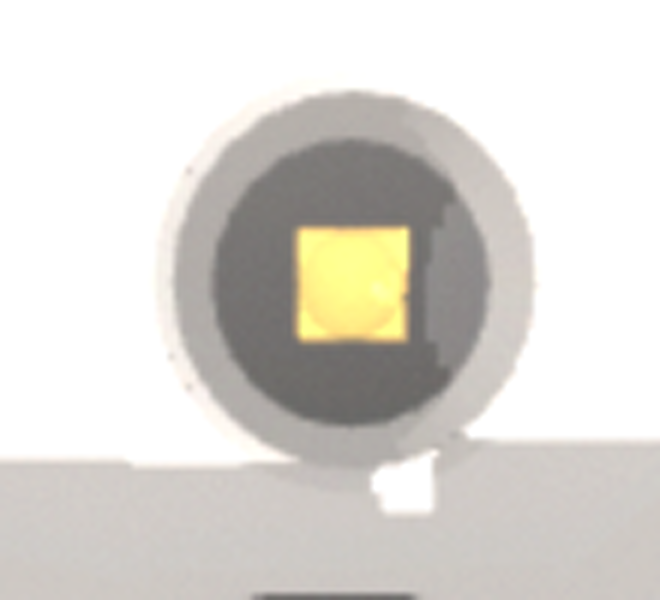

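```bash
python3 - <<'E'
from h import *
im=cv2.imread("pics/w3full.png"); h=cv2.cvtColor(im,cv2.COLOR_BGR2HSV); m=cv2.inRange(h,(15,90,60),(40,255,255)); m[:90]=0; m[170:]=0; m[:,:280]=0; m[:,370:]=0
c=cv2.findContours(m,cv2.RETR_EXTERNAL,cv2.CHAIN_APPROX_NONE)[0]; c=max(c,key=cv2.contourArea); r=cv2.minAreaRect(c); print(r)
s=bot.read_state(); 
print("now",s["position"],yaw(s))
b=cv2.boxPoints(r); w=np.array([unproj("wrist",q,.040,s)[:2] for q in b]); print("stem",w.mean(0),[round(float(np.degrees(np.arctan2(*(w[i+1]-w[i])[::-1]))),1) for i in range(3)])
print("mouth",unproj("wrist",(322.8,126.5),.135,s)[:2])
x,y=w.mean(0); go((x,y,.305,91.0))
# where is the TCP/key axis wrt flange?  key alignment from same picture
E
```

```text
((322.0, 127.0), (18.0, 18.0), 90.0)
now [0.58072332 0.11648939 0.30520146] 91.12465930572979
stem [0.58137634 0.19065438] [1.2, -88.4, -178.8]
mouth [0.58146309 0.19091225]
t 30.1 pos [0.5807 0.1165 0.3052] yaw 91.1 open 0.23 F [-0.4  0.5 -4. ]
(np.float64(0.5813763360591263), np.float64(0.1906543824570062), 0.305, 91.0) -> [74.1  2.1  0.2] turn 0.1
```

```bash

python3 -m jog '[[[15,1,0],[0,0,0],1],[[40,1,0],[0,0,0],1],[[62,2,0],[0,0,0],1],[[74,2,0],[0,0,0],1],[[74,2,0],[0,0,0],1],[[74,2,0],[0,0,0],1],[[74,2,0],[0,0,0],1],[[74,2,0],[0,0,0],1]]'
python3 - <<'E'
from h import *
go((.5814,.1906,.202,91.2))
s=bot.read_state(); im=vision.capture("wrist"); save("w4.png",im,(220,80,420,330),2.4)
E
```

```text
time_s: 30.75
position: [0.5815, 0.1891, 0.3053]
tcp_rot: [[-0.019, 1.0, -0.0], [1.0, 0.019, -0.001], [-0.001, -0.0, -1.0]]
force: [-0.1, -0.4, -3.4]
opening: 0.231
t 30.8 pos [0.5815 0.1891 0.3053] yaw 91.1 open 0.23 F [-0.1 -0.4 -3.4]
(0.5814, 0.1906, 0.202, 91.2) -> [ 1.600e+00 -1.000e-01  1.033e+02] turn -0.1
```

View pics/w4.png

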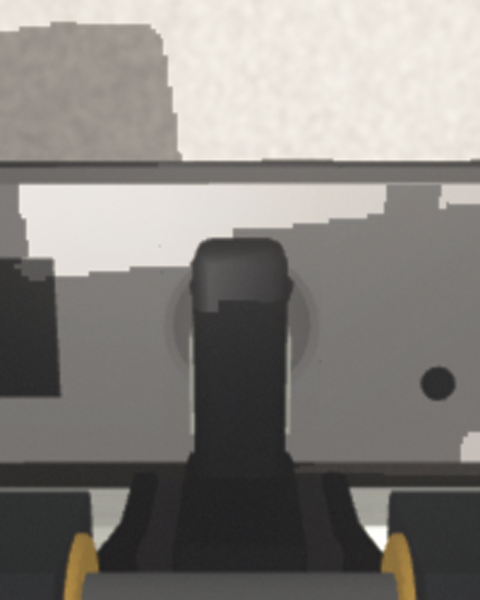

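```bash

python3 -m jog '[[[1,0,15],[0,0,0],1],[[1,0,40],[0,0,0],1],[[1,0,65],[0,0,0],1],[[1,0,85],[0,0,0],1],[[1,0,98],[0,0,0],1],[[1,0,101],[0,0,0],1],[[1,0,101],[0,0,0],1],[[1,0,101],[0,0,0],1]]'
python3 -m jog '[[[0,0,4],[0,0,0],1],[[0,0,8],[0,0,0],1],[[0,0,12],[0,0,0],1],[[0,0,14],[0,0,0],1],[[0,0,14],[0,0,0],1]]'
python3 - <<'E'
from h import *
go((.5814,.1906,.164,91.2)); print(bot.read_state()["moment"])
E
```

```text
time_s: 31.47
position: [0.5825, 0.1905, 0.205]
tcp_rot: [[-0.018, 1.0, 0.002], [1.0, 0.018, 0.0], [0.0, 0.002, -1.0]]
force: [-0.4, 0.4, -2.9]
opening: 0.228
time_s: 31.88
position: [0.5811, 0.191, 0.1897]
tcp_rot: [[-0.019, 1.0, -0.001], [1.0, 0.019, -0.0], [-0.0, -0.001, -1.0]]
force: [-0.5, 0.0, -3.0]
opening: 0.226
t 31.9 pos [0.5811 0.191  0.1897] yaw 91.1 open 0.23 F [-0.5  0.  -3. ]
(0.5814, 0.1906, 0.164, 91.2) -> [-0.4  0.3 25.7] turn -0.1
[-0.0119238  -0.08882256  0.01261359]
```

```bash

python3 -m jog '[[[0,0,3],[0,0,0],1],[[0,0,6],[0,0,0],1],[[0,0,8],[0,0,0],1],[[0,0,8],[0,0,0],1]]'
python3 -m jog '[[[0,0,3],[0,0,0],1],[[0,0,6],[0,0,0],1],[[0,0,9],[0,0,0],1],[[0,0,12],[0,0,0],1],[[0,0,13],[0,0,0],1],[[0,0,13],[0,0,0],1],[[0,0,13],[0,0,0],1]]'
python3 - <<'E'
from h import *
go((.5814,.1906,.164,91.2)); print(bot.read_state()["moment"])
E
```

```text
time_s: 32.22
position: [0.5812, 0.1909, 0.1816]
tcp_rot: [[-0.019, 1.0, -0.001], [1.0, 0.019, -0.0], [-0.0, -0.001, -1.0]]
force: [-0.6, -1.4, -3.8]
opening: 0.229
time_s: 32.8
position: [0.5816, 0.191, 0.1691]
tcp_rot: [[-0.019, 1.0, -0.0], [1.0, 0.019, -0.0], [0.0, -0.0, -1.0]]
force: [-0.3, 0.2, -3.5]
opening: 0.226
t 32.8 pos [0.5816 0.191  0.1691] yaw 91.1 open 0.23 F [-0.3  0.2 -3.5]
(0.5814, 0.1906, 0.164, 91.2) -> [-0.4 -0.2  5.1] turn -0.1
[-0.0119913  -0.06739567  0.01631769]
```

```bash

python3 -m jog '[[[0,0,0],[0,0,-3],1],[[0,0,0],[0,0,-7],1],[[0,0,0],[0,0,-11],1],[[0,0,0],[0,0,-15],1],[[0,0,0],[0,0,-19],1],[[0,0,0],[0,0,-23],1],[[0,0,0],[0,0,-27],1],[[0,0,0],[0,0,-31],1],[[0,0,0],[0,0,-35],1],[[0,0,0],[0,0,-39],1],[[0,0,0],[0,0,-40],1],[[0,0,0],[0,0,-40],1]]'
python3 - <<'E'
from h import *
go((.5814,.1906,.169,163)); print(bot.read_state()["moment"])
E
python3 -m jog '[[[0,0,0],[0,0,-4],1],[[0,0,0],[0,0,-8],1],[[0,0,0],[0,0,-12],1],[[0,0,0],[0,0,-16],1],[[0,0,0],[0,0,-20],1],[[0,0,0],[0,0,-24],1],[[0,0,0],[0,0,-28],1],[[0,0,0],[0,0,-30],1],[[0,0,0],[0,0,-30],1],[[0,0,0],[0,0,-30],1]]'
python3 - <<'E'
from h import *
go((.5814,.1906,.169,163)); print(bot.read_state()["moment"])
E
```

```text
time_s: 33.8
position: [0.581, 0.1912, 0.1694]
tcp_rot: [[-0.656, 0.754, -0.001], [0.754, 0.656, 0.0], [0.001, -0.001, -1.0]]
force: [-2.4, -0.1, -1.3]
opening: 0.228
t 33.8 pos [0.581  0.1912 0.1694] yaw 131.0 open 0.23 F [-2.4 -0.1 -1.3]
(0.5814, 0.1906, 0.169, 163) -> [-0.7 -0.   0.4] turn -32.0
[ 0.23102934  0.36378214 -0.2409493 ]
time_s: 34.63
position: [0.5808, 0.1906, 0.1694]
tcp_rot: [[-0.946, 0.325, -0.002], [0.325, 0.946, -0.001], [0.002, -0.002, -1.0]]
force: [-2.4, -1.2, -0.3]
opening: 0.232
t 34.6 pos [0.5808 0.1906 0.1694] yaw 161.0 open 0.23 F [-2.4 -1.2 -0.3]
(0.5814, 0.1906, 0.169, 163) -> [-0.6  0.2  0.4] turn -2.0
[-0.30537004  0.69711245 -0.19743192]
```

Torque ≈0.22 N m: the stem is turning with the key. Continue to the stop in small steps.

```bash

M='from h import *; s=bot.read_state(); print(round(yaw(s),1), s["moment"].round(2), s["force"].round(1), round(s["opening"],3))'
python3 -m jog '[[[0,0,0],[0,0,-3],1],[[0,0,0],[0,0,-6],1],[[0,0,0],[0,0,-9],1],[[0,0,0],[0,0,-9],1],[[0,0,0],[0,0,-9],1]]' >/dev/null; python3 -c "$M"
python3 -m jog '[[[0,0,0],[0,0,-2],1],[[0,0,0],[0,0,-4],1],[[0,0,0],[0,0,-4],1]]' >/dev/null; python3 -c "$M"
```

```text
170.0 [-0.57  0.67 -0.09] [-2.1 -2.3  0.2] 0.231
174.1 [-0.54  0.7  -0.19] [-3.  -2.5  1. ] 0.228
```

```bash

M='from h import *; s=bot.read_state(); print(round(yaw(s),1), s["moment"].round(2), s["force"].round(1), round(s["opening"],3))'
python3 -m jog '[[[0,0,0],[0,0,-2],1],[[0,0,0],[0,0,-4],1],[[0,0,0],[0,0,-4],1]]' >/dev/null; python3 -c "$M"
```

```text
178.0 [-0.65  0.64 -0.22] [-2.6 -1.4  0.2] 0.229
```

```bash

M='from h import *; s=bot.read_state(); print(round(yaw(s),1), s["moment"].round(2), s["force"].round(1), round(s["opening"],3), s["joint_positions"][5].round(1))'
python3 -m jog '[[[0,0,0],[0,0,-1],1],[[0,0,0],[0,0,-2],1],[[0,0,0],[0,0,-3],1],[[0,0,0],[0,0,-3],1]]' >/dev/null; python3 -c "$M"
```

```text
-178.9 [-0.78  0.58 -0.23] [-2.1 -2.7  1.5] 0.228 -83.4
```

```bash

M='from h import *; s=bot.read_state(); print(round(yaw(s),1), s["moment"].round(2), s["force"].round(1), round(s["opening"],3), s["joint_positions"][5].round(1))'
python3 -m jog '[[[0,0,0],[0,0,-1],1],[[0,0,0],[0,0,-2],1],[[0,0,0],[0,0,-3],1],[[0,0,0],[0,0,-3],1]]' >/dev/null; python3 -c "$M"
python3 - <<'E'
from h import *
im=vision.capture("wrist"); save("w5.png",im,(220,80,420,330),2.4); s=bot.read_state()
M=s["tcp_rot"]; print(M.round(3), s["position"])
E
```

```text
-175.9 [-0.86  0.49 -0.51] [-1.8 -3.1  0.9] 0.228 -86.4
[[-0.997 -0.071  0.   ]
 [-0.071  0.997  0.   ]
 [-0.     0.    -1.   ]] [0.58182096 0.19095109 0.16926807]
```

View pics/w5.png

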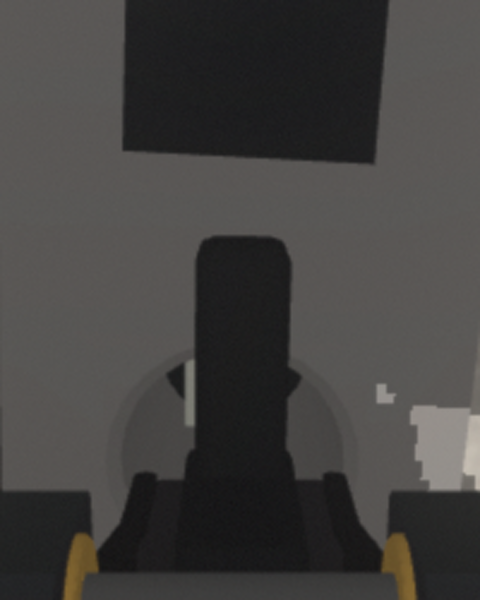

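```bash

M='from h import *; s=bot.read_state(); print(round(yaw(s),1), s["moment"].round(2), s["force"].round(1), round(s["opening"],3), s["joint_positions"][5].round(1))'
python3 -m jog '[[[0,0,0],[0,0,-1],1],[[0,0,0],[0,0,-2],1],[[0,0,0],[0,0,-2],1]]' >/dev/null; python3 -c "$M"
```

```text
-173.9 [-0.78  0.39 -0.64] [-1.7 -2.9  1. ] 0.228 -88.4
```

```bash

python3 -m jog '[[[0,0,0],[0,0,4],1],[[0,0,0],[0,0,8],1],[[0,0,0],[0,0,12],1],[[0,0,0],[0,0,12],1],[[0,0,0],[0,0,12],1]]'
python3 -m jog '[[[0,0,-5],[0,0,0],1],[[0,0,-12],[0,0,0],1],[[0,0,-20],[0,0,0],1],[[0,0,-32],[0,0,0],1],[[0,0,-48],[0,0,0],1],[[0,0,-68],[0,0,0],1],[[0,0,-90],[0,0,0],1],[[0,0,-115],[0,0,0],1],[[0,0,-138],[0,0,0],1],[[0,0,-156],[0,0,0],1],[[0,0,-156],[0,0,0],1],[[0,0,-156],[0,0,0],1]]'
python3 - <<'E'
from h import *
go((.5814,.1165,.325,91.2),(.6551,.1965,.325,174.0),(.337,.401,.325,101.4)); s=bot.read_state(); print(s["moment"])
E
```

```text
time_s: 36.93
position: [0.5818, 0.1912, 0.1688]
tcp_rot: [[-0.995, 0.099, 0.0], [0.099, 0.995, -0.0], [-0.0, -0.0, -1.0]]
force: [-0.1, -2.5, -3.6]
opening: 0.227
time_s: 37.93
position: [0.5824, 0.1917, 0.3271]
tcp_rot: [[-0.995, 0.102, 0.005], [0.102, 0.995, 0.002], [-0.005, 0.002, -1.0]]
force: [0.2, -0.1, -4.1]
opening: 0.225
t 37.9 pos [0.5824 0.1917 0.3271] yaw 174.1 open 0.23 F [ 0.2 -0.1 -4.1]
(0.5814, 0.1165, 0.325, 91.2) -> [ -6.7 -75.    2. ] turn 82.9
(0.6551, 0.1965, 0.325, 174.0) -> [-71.8  12.1   2.5] turn 0.1
(0.337, 0.401, 0.325, 101.4) -> [265.5 183.1   1.4] turn 72.7
[ 0.08871941 -0.09677465  0.03138616]
```

```bash

python3 -m jog '[[[0,-6,0],[0,0,7],1],[[-1,-12,0],[0,0,14],1],[[-2,-20,0],[0,0,21],1],[[-3,-28,0],[0,0,28],1],[[-4,-36,0],[0,0,35],1],[[-5,-44,0],[0,0,42],1],[[-6,-52,0],[0,0,49],1],[[-6,-60,0],[0,0,56],1],[[-7,-68,0],[0,0,63],1],[[-7,-75,0],[0,0,70],1],[[-7,-75,0],[0,0,77],1],[[-7,-75,0],[0,0,82.9],1]]'
python3 -m jog '[[[0,0,0],[0,0,0],1],[[0,0,0],[0,0,0],1],[[0,0,0],[0,0,0],1],[[0,0,0],[0,0,0],1]]'
python3 - <<'E'
from h import *
s=bot.read_state(); im=vision.capture("wrist"); cv2.imwrite("pics/w6.png",im[:,:,::-1])
h=cv2.cvtColor(im,cv2.COLOR_RGB2HSV); m=cv2.inRange(h,(15,90,60),(40,255,255)); m[:90]=0; m[170:]=0; m[:,:280]=0; m[:,370:]=0
c=max(cv2.findContours(m,cv2.RETR_EXTERNAL,cv2.CHAIN_APPROX_NONE)[0],key=cv2.contourArea); r=cv2.minAreaRect(c); print(r)
w=np.array([unproj("wrist",q,.040,s)[:2] for q in cv2.boxPoints(r)]); print("stem",w.mean(0),[round(float(np.degrees(np.arctan2(*(w[i+1]-w[i])[::-1]))),1) for i in range(3)])
go((.337,.401,.325,101.4))
plan((*s["position"],yaw(s)),(.337,.401,.325,101.4))
E
```

```text
time_s: 38.93
position: [0.5798, 0.1155, 0.3231]
tcp_rot: [[-0.015, 1.0, -0.004], [1.0, 0.015, 0.001], [0.001, -0.004, -1.0]]
force: [0.4, 0.0, -3.6]
opening: 0.228
time_s: 39.27
position: [0.5806, 0.1159, 0.3246]
tcp_rot: [[-0.023, 1.0, -0.001], [1.0, 0.023, 0.0], [0.0, -0.001, -1.0]]
force: [-0.7, -0.1, -4.4]
opening: 0.227
((323.050048828125, 126.85002136230469), (17.708751678466797, 18.657434463500977), 18.434947967529297)
stem [0.58209777 0.19015304] [72.1, -16.3, -107.3]
t 39.3 pos [0.5807 0.1158 0.3248] yaw 91.3 open 0.22 F [-0.2  0.6 -3.7]
(0.337, 0.401, 0.325, 101.4) -> [ 290.6 -237.2    0. ] turn -10.1
[  0.337   0.401   0.325 101.4  ] -> [ 291. -237.   -0.] turn -10.1
```

```bash

python3 -m jog '[[[12,-10,0],[0,0,-1],1],[[40,-32,0],[0,0,-2],1],[[70,-57,0],[0,0,-4],1],[[102,-83,0],[0,0,-5],1],[[134,-109,0],[0,0,-6],1],[[166,-135,0],[0,0,-8],1],[[198,-161,0],[0,0,-9],1],[[230,-187,0],[0,0,-10],1],[[260,-212,0],[0,0,-10.7],1],[[282,-230,0],[0,0,-10.7],1],[[291,-236,0],[0,0,-10.7],1],[[291,-236,0],[0,0,-10.7],1]]'
python3 -m jog '[[[0,0,0],[0,0,0],1],[[0,0,0],[0,0,0],1],[[0,0,15],[0,0,0],1],[[0,0,45],[0,0,0],1],[[0,0,80],[0,0,0],1],[[0,0,115],[0,0,0],1],[[0,0,138],[0,0,0],1],[[0,0,145],[0,0,0],1],[[0,0,145],[0,0,0],1],[[0,0,145],[0,0,0],1],[[0,0,145],[0,0,0],1]]'
python3 - <<'E'
from h import *
go((.4063,.4155,.178,102.),(.3379,.4007,.178,102.))
E
```

```text
time_s: 40.32
position: [0.3362, 0.4037, 0.3254]
tcp_rot: [[-0.212, 0.977, -0.0], [0.977, 0.212, 0.001], [0.001, -0.0, -1.0]]
force: [1.1, 0.7, -3.3]
opening: 0.226
time_s: 41.23
position: [0.3407, 0.4024, 0.182]
tcp_rot: [[-0.206, 0.979, 0.004], [0.979, 0.205, 0.003], [0.002, 0.004, -1.0]]
force: [1.3, -0.1, -3.6]
opening: 0.235
t 41.2 pos [0.3407 0.4024 0.182 ] yaw 101.9 open 0.23 F [ 1.3 -0.1 -3.6]
(0.4063, 0.4155, 0.178, 102.0) -> [-0.7 66.9  4.3] turn -0.1
(0.3379, 0.4007, 0.178, 102.0) -> [-1.1 -3.1  4. ] turn -0.1
```

```bash

python3 -m jog '[[[0,0,0],[0,0,0],1],[[0,0,0],[0,0,0],1],[[0,0,0],[0,0,0],1]]'
python3 - <<'E'
from h import *
go((.4063,.4155,.178,102.)); s=bot.read_state(); print(s["moment"],s["joint_positions"])
im=vision.capture("side"); save("s3.png",im,(180,280,340,430),3.5)
E
```

```text
time_s: 41.48
position: [0.3393, 0.4021, 0.1814]
tcp_rot: [[-0.206, 0.978, 0.002], [0.978, 0.206, 0.001], [0.001, 0.002, -1.0]]
force: [-1.0, -0.6, -3.3]
opening: 0.227
t 41.5 pos [0.3393 0.4021 0.1814] yaw 101.9 open 0.23 F [-1.  -0.6 -3.3]
(0.4063, 0.4155, 0.178, 102.0) -> [-0.7 68.4  3.5] turn -0.1
[-0.0026857  -0.11163006  0.03218772] [ 3.76608780e+01  2.58284992e+01  9.88288560e+01 -2.60326043e-06
  5.52031519e+01  2.57448947e+01]
```

View pics/s3.png

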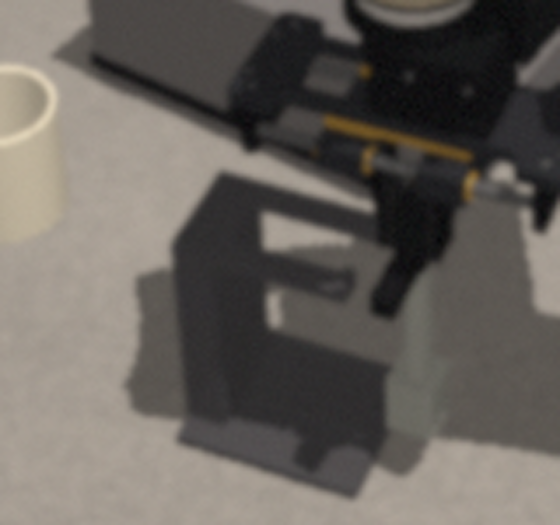

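```bash

python3 -m jog '[[[0,8,0],[0,0,0],1],[[0,24,2],[0,0,0],1],[[0,42,3],[0,0,0],1],[[-1,58,3],[0,0,0],1],[[-1,67,3],[0,0,0],1],[[-1,68,3],[0,0,0],1],[[-1,68,3],[0,0,0],1],[[-1,68,3],[0,0,0],1],[[-1,68,3],[0,0,0],1]]'
python3 -m jog '[[[0,0,3],[0,0,0],1],[[0,0,6],[0,0,0],1],[[0,0,9],[0,0,0],1],[[0,0,11.5],[0,0,0],1],[[0,0,11.5],[0,0,0],1],[[0,0,11.5],[0,0,0],1]]'
python3 - <<'E'
from h import *
go((.4063,.4155,.167,102.))
E
```

```text
time_s: 42.28
position: [0.4042, 0.4143, 0.177]
tcp_rot: [[-0.207, 0.978, -0.002], [0.978, 0.207, -0.001], [-0.001, -0.002, -1.0]]
force: [-0.3, 0.8, -3.3]
opening: 0.23
time_s: 42.78
position: [0.405, 0.4148, 0.1662]
tcp_rot: [[-0.206, 0.978, -0.001], [0.978, 0.206, 0.0], [0.0, -0.001, -1.0]]
force: [-2.5, 0.3, 2.3]
opening: 0.23
t 42.8 pos [0.405  0.4148 0.1662] yaw 101.9 open 0.23 F [-2.5  0.3  2.3]
(0.4063, 0.4155, 0.167, 102.0) -> [ 0.4  1.4 -0.8] turn -0.1
```

```bash

python3 -m jog '[[[0,0,0],[0,0,0],0.7],[[0,0,0],[0,0,0],0.65],[[0,0,0],[0,0,0],0.5],[[0,0,0],[0,0,0],0.5],[[0,0,0],[0,0,0],0.5],[[0,0,-10],[0,0,0],0.5],[[0,0,-30],[0,0,0],0.5],[[0,0,-65],[0,0,0],0.5],[[0,0,-100],[0,0,0],0.5],[[0,0,-121],[0,0,0],0.5],[[0,0,-121],[0,0,0],0.5],[[0,0,-121],[0,0,0],0.5]]'
python3 - <<'E'
from h import *
s=bot.read_state(); im=vision.capture("wrist"); im=cv2.convertScaleAbs(im,alpha=1.8,beta=10); save("w7.png",im,(240,130,470,330),3)
go((.58,.187,.26,90))
E
```

```text
time_s: 43.78
position: [0.4063, 0.4152, 0.289]
tcp_rot: [[-0.206, 0.978, 0.004], [0.978, 0.206, 0.003], [0.002, 0.004, -1.0]]
force: [0.7, 0.1, -0.1]
opening: 0.503
t 43.8 pos [0.4053 0.4145 0.2872] yaw 101.9 open 0.50 F [-0.3 -0.5 -0.2]
(0.58, 0.187, 0.26, 90) -> [-258.7  123.9   27.2] turn 11.9
```

View pics/w7.png

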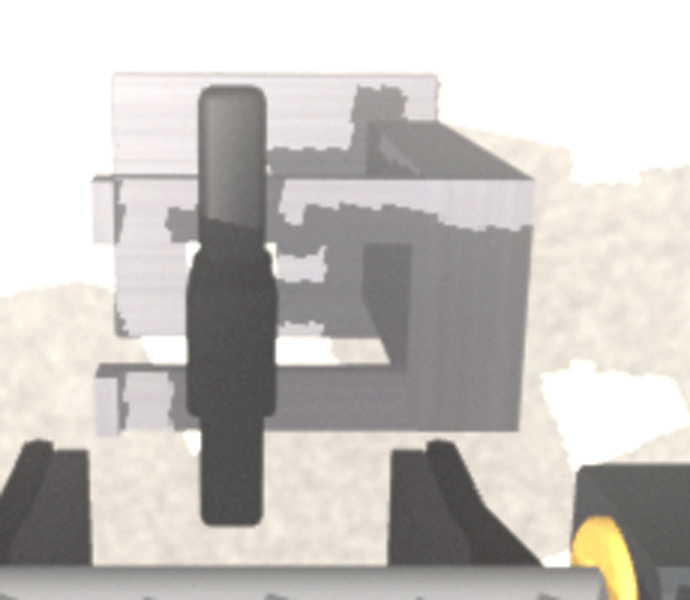

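```bash

python3 -m jog '[[[-15,4,5],[0,0,7],0.31],[[-45,13,10],[0,0,14],0.31],[[-78,22,20],[0,0,21],0.31],[[-113,32,30],[0,0,28],0.31],[[-148,42,40],[0,0,35],0.31],[[-183,52,50],[0,0,42],0.31],[[-218,62,50],[0,0,49],0.31],[[-253,72,50],[0,0,56],0.31],[[-288,82,50],[0,0,63],0.31],[[-320,91,50],[0,0,70],0.31],[[-348,98,50],[0,0,77],0.31],[[-364,103,50],[0,0,84],0.31]]'
python3 -m jog '[[[0,0,0],[0,0,6],0.31],[[0,0,0],[0,0,12],0.31],[[0,0,0],[0,0,16.7],0.31],[[0,0,0],[0,0,16.7],0.31],[[0,0,0],[0,0,16.7],0.31],[[0,0,0],[0,0,16.7],0.31]]'
python3 - <<'E'
from h import *
im=vision.capture("top"); s=bot.read_state()
go((.583,.080,.085,1.2)); print(s["joint_positions"].round(1))
# beam edges in wrist image
W=vision.capture("wrist"); print(proj("wrist",[[.583,.057,.115],[.583,.103,.115],[.62,.057,.115],[.62,.103,.115]],s).round())
cv2.imwrite("pics/w8.png",W[:,:,::-1])
E
```

```text
time_s: 44.83
position: [0.5816, 0.0765, 0.2347]
tcp_rot: [[0.954, 0.299, -0.003], [0.299, -0.954, -0.001], [-0.003, -0.0, -1.0]]
force: [0.9, 0.8, 0.4]
opening: 0.69
time_s: 45.33
position: [0.5807, 0.0799, 0.2357]
tcp_rot: [[1.0, 0.023, -0.002], [0.023, -1.0, 0.0], [-0.002, -0.0, -1.0]]
force: [0.7, 0.5, 0.4]
opening: 0.694
t 45.4 pos [0.5809 0.0799 0.236 ] yaw 1.3 open 0.69 F [0.5 0.3 0.3]
(0.583, 0.08, 0.085, 1.2) -> [  2.3  -0.  151. ] turn 0.1
[-3.1 26.4 86.9  0.  66.8 85.6]
[[352. 228.]
 [289. 227.]
 [354. 177.]
 [289. 176.]]
```

View pics/w8.png

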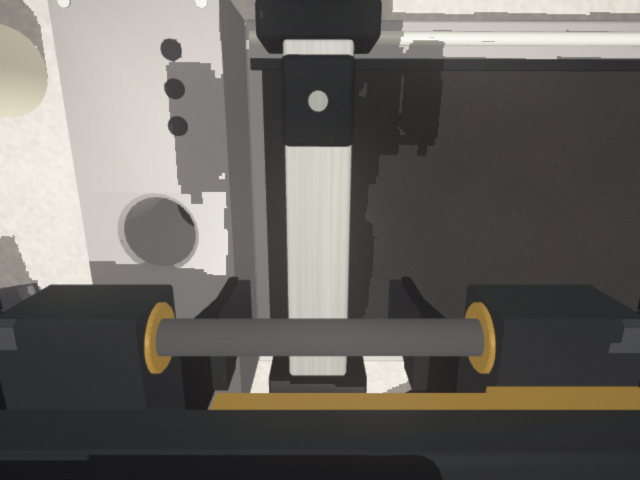

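```bash

python3 -m jog '[[[0,0,20],[0,0,0],0.31],[[0,0,55],[0,0,0],0.31],[[0,0,90],[0,0,0],0.31],[[0,0,120],[0,0,0],0.31],[[0,0,138],[0,0,0],0.31],[[0,0,147],[0,0,0],0.31],[[0,0,147],[0,0,0],0.31],[[0,0,147],[0,0,0],0.31],[[0,2,147],[0,0,0],0.31],[[0,6,147],[0,0,0],0.31],[[0,12,147],[0,0,0],0.31],[[0,18,147],[0,0,0],0.31]]'
python3 -m jog '[[[0,6,0],[0,0,0],0.31],[[0,14,0],[0,0,0],0.31],[[0,22,0],[0,0,0],0.31],[[0,30,0],[0,0,0],0.31],[[0,38,0],[0,0,0],0.31]]'
python3 -c 'from h import *; go((.585,-.15,.085,1.2))'
```

```text
time_s: 46.43
position: [0.583, 0.0619, 0.0912]
tcp_rot: [[1.0, 0.021, 0.003], [0.021, -1.0, 0.001], [0.003, -0.001, -1.0]]
force: [0.6, 3.0, 1.5]
opening: 0.691
time_s: 46.85
position: [0.5827, 0.0228, 0.0898]
tcp_rot: [[1.0, 0.021, 0.0], [0.021, -1.0, 0.0], [0.0, -0.0, -1.0]]
force: [0.3, 2.9, 2.2]
opening: 0.686
t 46.9 pos [0.5827 0.0228 0.0898] yaw 1.2 open 0.69 F [0.3 2.9 2.2]
(0.585, -0.15, 0.085, 1.2) -> [ -1.3 172.8   4.8] turn -0.0
```

```bash

python3 -m jog '[[[0,9,0],[0,0,0],0.31],[[0,18,0],[0,0,0],0.31],[[0,27,0],[0,0,0],0.31],[[0,36,0],[0,0,0],0.31],[[0,45,0],[0,0,0],0.31],[[0,54,0],[0,0,0],0.31],[[0,63,0],[0,0,0],0.31],[[0,72,0],[0,0,0],0.31],[[0,81,0],[0,0,0],0.31],[[0,90,0],[0,0,0],0.31],[[0,99,0],[0,0,0],0.31],[[0,108,0],[0,0,0],0.31]]'
python3 -m jog '[[[0,9,0],[0,0,0],0.31],[[0,18,0],[0,0,0],0.31],[[0,27,0],[0,0,0],0.31],[[0,36,0],[0,0,0],0.31],[[0,45,0],[0,0,0],0.31],[[0,54,0],[0,0,0],0.31],[[0,60,0],[0,0,0],0.31],[[0,65,0],[0,0,0],0.31],[[0,67,0],[0,0,0],0.31],[[0,67,0],[0,0,0],0.31]]'
python3 -m jog '[[[0,3,0],[0,0,0],0.31],[[0,5,0],[0,0,0],0.31],[[0,7,0],[0,0,0],0.31],[[0,7,0],[0,0,0],0.31]]'
python3 -c 'from h import *; go((.585,-.167,.085,1.2))'
```

```text
time_s: 47.85
position: [0.5847, -0.085, 0.0896]
tcp_rot: [[1.0, 0.021, -0.0], [0.021, -1.0, 0.0], [-0.0, -0.0, -1.0]]
force: [1.2, 2.9, 0.9]
opening: 0.69
time_s: 48.68
position: [0.586, -0.1522, 0.0896]
tcp_rot: [[1.0, 0.021, -0.001], [0.021, -1.0, -0.001], [-0.001, 0.001, -1.0]]
force: [-0.4, 0.2, 2.4]
opening: 0.689
time_s: 49.02
position: [0.586, -0.1583, 0.0895]
tcp_rot: [[1.0, 0.021, -0.001], [0.021, -1.0, -0.0], [-0.001, -0.0, -1.0]]
force: [0.2, 1.6, -0.3]
opening: 0.688
t 49.0 pos [ 0.586  -0.1583  0.0895] yaw 1.2 open 0.69 F [ 0.2  1.6 -0.3]
(0.585, -0.167, 0.085, 1.2) -> [-1.2  8.7  4.5] turn 0.0
```

```bash

G="from h import *; s=bot.read_state(); print(s['position'].round(4),s['force'].round(1),round(s['opening'],3))"
python3 -m jog '[[[0,2,0],[0,0,0],0.31],[[0,4,0],[0,0,0],0.31],[[0,5,0],[0,0,0],0.31],[[0,5,0],[0,0,0],0.31]]' >/dev/null; python3 -c "$G"
python3 -m jog '[[[0,2,0],[0,0,0],0.31],[[0,3,0],[0,0,0],0.31],[[0,4,0],[0,0,0],0.31],[[0,4,0],[0,0,0],0.31]]' >/dev/null; python3 -c "$G"
python3 -m jog '[[[0,1,0],[0,0,0],0.31],[[0,2,0],[0,0,0],0.31],[[0,3,0],[0,0,0],0.31]]' >/dev/null; python3 -c "$G"
```

```text
[ 0.5861 -0.1634  0.0896] [-2.2  1.5  0.1] 0.692
[ 0.5861 -0.1657  0.0894] [ 0.6  6.1 -0.4] 0.686
[ 0.586  -0.1658  0.0893] [ 1.1 14.8  1. ] 0.687
```

```bash

python3 -m jog '[[[0,-3,0],[0,0,0],0.31],[[0,-7,0],[0,0,0],0.31],[[0,-10,0],[0,0,0],0.31],[[0,-10,0],[0,0,0],0.31],[[0,-10,-20],[0,0,0],0.31],[[0,-10,-60],[0,0,0],0.31],[[0,-10,-100],[0,0,0],0.31],[[0,-10,-140],[0,0,0],0.31],[[0,-10,-170],[0,0,0],0.31],[[0,-10,-170],[0,0,0],0.31],[[0,-10,-170],[0,0,0],0.31]]'
python3 - <<'E'
from h import *
s=bot.read_state(); W=vision.capture("wrist"); T=vision.capture("top")
row=cv2.cvtColor(W,cv2.COLOR_RGB2GRAY)[195].astype(int); g=np.abs(np.diff(cv2.GaussianBlur(row.astype(np.float32)[None],(5,1),0)[0])); 
for u in range(200,440):
    if g[u]>12 and g[u]==g[u-2:u+3].max(): print(u,round(float(g[u])),unproj("wrist",(u,195),.115,s)[:2].round(4))
a=np.zeros((560,800,3),np.uint8)
t=cv2.resize(T[130:360,180:540],(626,400)); w=cv2.resize(W,(320,240))
a[:400,:626]=t; a[320:560,480:800]=w; save("fin.png",a)
go((.585,-.16,.26,1.2))
E
```

```text
time_s: 50.85
position: [0.5879, -0.1615, 0.2626]
tcp_rot: [[1.0, 0.021, 0.006], [0.021, -1.0, -0.004], [0.006, 0.004, -1.0]]
force: [-1.1, 0.1, -0.9]
opening: 0.69
285 31 [ 0.61   -0.1342]
312 18 [ 0.6104 -0.1551]
344 44 [ 0.611 -0.18 ]
396 40 [ 0.6118 -0.2205]
401 47 [ 0.6119 -0.2244]
420 47 [ 0.6122 -0.2392]
438 27 [ 0.6125 -0.2532]
t 51.0 pos [ 0.5857 -0.1603  0.2589] yaw 1.2 open 0.69 F [-0.   0.  -0.1]
(0.585, -0.16, 0.26, 1.2) -> [-0.7 -0.3 -1.1] turn -0.0
```

```bash
python3 -c 'from h import *; print(pieces()); print(bot.hand_in())'
```

```text
[]
the job is handed in; nothing more can be done
None
```

The plotter is ready and the job is handed in; it took about 51 s of the 210 s allowed.

- **Packing pieces:** all six were lifted off the bed into the carton. The last check found none on the bed, and an earlier top view showed all six inside the carton.
- **Transport lock:** I turned the stem counter-clockwise until the torque rose from 0.23 to 0.64 N m. The wrist camera then measured the stem at about 72–73° in world axes, or about 71–72° from where it started. The stop is at 71.6°.
- **T-key:** it is back upright on the stand, with its bar lying across both prongs, confirmed in a wrist picture.
- **Gantry:** I pushed it until it stopped moving, at about 15 N. Afterwards the wrist camera put the beam centre about 237 mm from its starting position. That agrees with the 240 mm stop to within the camera error of about 2–3 mm.

The picture limit was reached, so I could not view a last overall picture. The final checks are numbers only, and I took none of the mug, tape roll or key after the gantry moved. The arm was clear of everything at hand-in.

The top and wrist cameras disagreed by about 4 mm on the shaft position. I used the wrist camera's value, and the key went in without touching.

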